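# Load the drying tray with sprig moulds and start the dryer

## Robot

A 6-joint arm with a two-finger parallel gripper is mounted at the origin on the work surface. World frame = base frame: x ahead of the robot, y to its left, z up, the work surface at z = 0. Lengths are in m, angles in rad, forces in N, time in s.
With the tool pointing down it reaches from about 0.325 to 0.775 m from the base axis. Payload 5.5 kg.
Tool frame: the origin (TCP) lies midway between the tips of the shut fingers; the grasp point (between the pads) lies 19 mm behind it (env.pinch_z is the distance from the TCP to the grasp point, in m); y points along the fingers, z is the direction in which the jaws open and shut, and the axes are right-handed (so a half turn about y gives the same grasp; the last joint's range is limited). The gripper opens to 88 mm and grips with 3 to 60 N. Pads are 20 mm wide; open, the fingers measure 115 mm over their backs; the gripper's body (75 mm by 178 mm) begins 61 mm behind the grasp point.
Start: joints at [-1.355, 0.091, 1.231, -0, 1.82, -0.057], TCP at [0.162, -0.578, 0.223] pointing down, gripper open.
Joint ranges: [-2.87, 2.87], [-0.86, 2.18], [0.17, 2.46], [-1.51, 4.65], [0.06, 2.69], [-2.65, 2.65]. Speed limits (rad/s): [2.57, 2.57, 3.01, 3.14, 3.14, 3.14].

## Interface

Orientations are given as a unit quaternion [x, y, z, w].
In Python, from plant import readout, snapshot, camera_info, order, env gives the robot as it stands.
- The arm moves only by the tool step_arm, never from a script. Its argument "moves" is a list of rows, each an object with "fingers": the finger opening in cm, from 0 to 8.78; "travel": the shift along the tool's x, y, z in cm, a list of three; "rot": the turn, a rotation vector about the tool's x, y, z in rad, a list of three. In form: [{"fingers": fingers, "travel": [x, y, z], "rot": [wx, wy, wz]}, ...]. A call has 1 to 12 rows; each row is the pose to reach, as a shift and turn from the pose commanded when the call began, along the tool's axes at that moment; what a row does not reach only later rows make up. A row lasts 1/12 s, in which the tool goes at most 41.7 mm and 7.16 degrees, less where a joint would pass 70% of its speed; a pose out of reach is approached as far as the arm can. A call with a gripper value outside its range is refused whole. The fingers move at their own pace and stop on an object; "force" is the grip in N (left out, the last holds). Time passes only in rows, so rows that repeat a pose let the fingers close. It gives the time, the measured TCP pose, the force and the opening at its end, in the units of the state.
- readout.sense(): the state, without advancing time (a new reading comes with each control period).
- snapshot(name): name is "side" or "top"; returns (picture, depth): 400x640x3 uint8, blue, green, red; 400x640 float32, m along the optical axis (not along the pixel's ray), 0 where there is no reading.
- camera_info(name): a dict with "vertical_fov" (degrees; the focal length in pixels is half the picture's height over the tangent of half this angle, whatever the lens; pixels are square), "cx", "cy" (the principal point, pixels), "dist" ([k1, k2, p1, p2, k3] as OpenCV has them; the pictures are not rectified), "eye" and "orientation" of the camera in the world. Camera axes: x right, y up, looking along -z (the intrinsics and any distortion apply to the point x, -y, -z); pixel columns grow to the right and rows downward; lengths in m; the calibration is good to about 2 mm. A picture is of the moment at which its call begins. camera_info takes no time and is no camera call.
- order.job_done(): hands the job in, once; it reports no verdict.
The state is a dict: "t": time; "qpos": joint angles; "qvel": joint speeds; "tau": joint torques, N m; "tool_pos": TCP position; "tcp_rot": TCP orientation; "force": force on the tool from outside, world axes, zero at the start; "wrist_torque": the same for the moment, N m; "width": finger opening in m.
Only numpy, scipy, OpenCV 4.12 (cv2) and the standard library are available. Lean on these libraries where they do the work, as an engineer would, in place of code of your own. Each camera call takes 0.05 s, during which the arm holds its last target.

## Task

Set all the small plaster moulds out on the pulled-out blue drying tray, flat and each inside an outline of its own shape, so that the round ones form the row nearer the blower and the rectangular ones the other row, square with the tray. When all are on, push the tray towards the blower until you feel it is fully home against its stop, then press the green start button all the way down and let it come back up. Leave everything else on the bench where it is; at the end every mould must still sit inside its outline.

Things in the scene. Friction and masses are not known exactly. Their poses are not given: they have to be found in the camera images.
- round_1: white round plaster sprig mould, a solid disc 60 mm across and 34 mm high, about 0.13 kg, with three grey dimples and a motif on its top; origin at the centre of its underside, z up. May be absent
- round_2: white round plaster sprig mould, a solid disc 60 mm across and 34 mm high, about 0.13 kg, with three grey dimples and a motif on its top; origin at the centre of its underside, z up. May be absent
- round_3: white round plaster sprig mould, a solid disc 60 mm across and 34 mm high, about 0.13 kg, with three grey dimples and a motif on its top; origin at the centre of its underside, z up. May be absent
- block_1: white rectangular plaster sprig mould, a solid block 70 mm (its x) by 52 mm (its y) and 34 mm high, about 0.16 kg, with four grey dimples and a motif on its top; origin at the centre of its underside, x along its length, z up. May be absent
- block_2: white rectangular plaster sprig mould, a solid block 70 mm (its x) by 52 mm (its y) and 34 mm high, about 0.16 kg, with four grey dimples and a motif on its top; origin at the centre of its underside, x along its length, z up. May be absent
- block_3: white rectangular plaster sprig mould, a solid block 70 mm (its x) by 52 mm (its y) and 34 mm high, about 0.16 kg, with four grey dimples and a motif on its top; origin at the centre of its underside, x along its length, z up. May be absent
- round_mark_1 (a point): centre of a round white outline (76 mm inside) on the blue tray's floor, 22 mm above the table. Axes are the tray's: x along the row, y the way the tray slides to the blower, z up. Three, 95 mm apart along x, form the row nearer the blower. The tray is 330 mm (x) by 250 mm (y) outside, with a lip 6 mm high, 5 mm thick all round
- block_mark_1 (a point): centre of a rectangular white outline (inside, 68 mm along the tray's x, 86 mm along its y) on the blue tray's floor, for a rectangular mould lying lengthways along the tray's y. Axes as for the round marks; the three form the row nearer the yellow push plate, 95 mm apart along x and 116 mm from the round row
- round_mark_2 (a point): centre of a round white outline (76 mm inside) on the blue tray's floor, 22 mm above the table. Axes are the tray's: x along the row, y the way the tray slides to the blower, z up. Three, 95 mm apart along x, form the row nearer the blower. The tray is 330 mm (x) by 250 mm (y) outside, with a lip 6 mm high, 5 mm thick all round
- block_mark_2 (a point): centre of a rectangular white outline (inside, 68 mm along the tray's x, 86 mm along its y) on the blue tray's floor, for a rectangular mould lying lengthways along the tray's y. Axes as for the round marks; the three form the row nearer the yellow push plate, 95 mm apart along x and 116 mm from the round row
- round_mark_3 (a point): centre of a round white outline (76 mm inside) on the blue tray's floor, 22 mm above the table. Axes are the tray's: x along the row, y the way the tray slides to the blower, z up. Three, 95 mm apart along x, form the row nearer the blower. The tray is 330 mm (x) by 250 mm (y) outside, with a lip 6 mm high, 5 mm thick all round
- block_mark_3 (a point): centre of a rectangular white outline (inside, 68 mm along the tray's x, 86 mm along its y) on the blue tray's floor, for a rectangular mould lying lengthways along the tray's y. Axes as for the round marks; the three form the row nearer the yellow push plate, 95 mm apart along x and 116 mm from the round row
- tray (a joint): how far the tray has slid along its y towards the white blower, m: about 0 pulled out, 0.060 fully home against its stop. It slides stiffly (about 3 N plus a little drag) and stays where it is left
- push_plate (a point): middle of the top edge of the outer face (away from the blower) of the yellow push plate, on a bracket (top 22 mm above the table) 25 mm out from the tray's end: 100 mm long along the tray's x, 8 mm thick, its top edge 56 mm above the table and 34 mm above the tray floor, its lower edge 16 mm above the table. Axes are the tray's; the plate is pushed towards +y
- start_top (a point): centre of the top of the green start button (36 mm across) on the white blower's top; the blower is a box 340 mm by 120 mm and 85 mm high, its face 65 mm from the edge of the pulled-out tray. The button is pressed straight down
- start (a joint): how far the start button is pressed, m: 0 up, 0.008 fully down (about 5 N); it springs back
- jar: glass jar with a white lid, 84 mm across, 120 mm high; bystander, to be left where it is; origin at the centre of its underside
- bowl: blue ceramic bowl, 120 mm across, 55 mm high; bystander, to be left where it is; origin at the centre of its underside
- brush: brush lying on the table; bystander, to be left where it is; origin at the centre of its underside (about the middle of the tool)
- bottle: brown glass bottle, 50 mm across, 110 mm high; bystander, to be left where it is; origin at the centre of its underside
Not all that is in view belongs to the job. What is shaped like the block_2 but orange or yellow is not meant.

How it is judged:
By the outcome, as a careful person would: the job done as asked, in the order asked, and still so for the second after the job is handed in, with the robot touching nothing.
Of round_1, round_2, round_3, block_1, block_2, block_3 only 4 to 6 are there at a start; the rules pass over those that are not, and their reading is None.
At some moment in a run one of round_1, round_2, round_3, block_1, block_2, block_3 may be knocked a few centimetres aside while the robot is not near it.
It also fails if it takes over 210 s, if anything falls off the work surface, if the arm or the gripper's body presses on something with over 40 N, if the wrist force passes 120 N, or if a joint passes its speed limit or range.

## Working session

There is one attempt and no reset: what is moved stays moved. The work goes in short steps, Python scripts to look and compute and a tool call to move; the robot and the scene stay as the last step left them, time stands still between calls to the robot, and variables do not carry over. Pictures are saved under pics/ and viewed, and the job is handed in when it is done.

Besides the shell and the picture viewer there is one more tool, called after "Request:" as name(argument=value, ...), one argument or row to a line, values as JSON. step_arm: Moves the arm, as the interface text tells. Its arguments: {"type":"object","properties":{"moves":{"type":"array"},"force":{"type":"number"}},"required":["moves"]}

```bash
ls; mkdir -p pics
python3 - <<'E'
from plant import readout, snapshot, camera_info, order, env
import cv2,numpy as np
print(readout.sense()); print(env.pinch_z)
for n in ("top","side"):
    p,d=snapshot(n); cv2.imwrite(f"pics/{n}0.png",p); np.save(f"pics/{n}0.npy",d); print(camera_info(n))
E
```

```text
pics
{'t': 0.0, 'qpos': array([-1.35470337e+00,  9.18516061e-02,  1.23182034e+00, -1.97989675e-05,
        1.81975750e+00, -5.67149732e-02]), 'qvel': array([ 6.07723668e-04,  1.90139733e-05, -2.11615434e-03,  1.28428830e-03,
       -2.04035969e-04, -6.60782841e-04]), 'tau': array([ 5.54672067e-05, -4.46451080e+01, -4.06445360e+01,  6.97650807e-02,
        2.92480015e-02, -1.63561776e-04]), 'tool_pos': array([ 0.16158806, -0.57755569,  0.2215482 ]), 'tcp_rot': array([-0.09621006,  0.70118549, -0.69989188,  0.09609314]), 'force': array([ 0.61816148,  0.5604911 , -0.26973437]), 'wrist_torque': array([-0.0167156 , -0.06290717,  0.01701847]), 'width': 0.08779521246952951}
0.0187
{'vertical_fov': 43.8461024850639, 'cx': 316.9628449232071, 'cy': 200.69473628505398, 'dist': array([-0.09689789,  0.        ,  0.        ,  0.        ,  0.        ]), 'eye': array([ 0.33537071, -0.12565953,  1.54670513]), 'orientation': array([ 0.04883369, -0.05526501, -0.7038052 ,  0.70655452])}
{'vertical_fov': 53.8633971903984, 'cx': 312.25832984225343, 'cy': 196.31017501770862, 'dist': array([-0.07186242,  0.        ,  0.        ,  0.        ,  0.        ]), 'eye': array([-0.0851208 ,  0.76971903,  0.76220015]), 'orientation': array([-0.14799189,  0.47075525,  0.83005159, -0.25981197])}
```

View pics/top0.png

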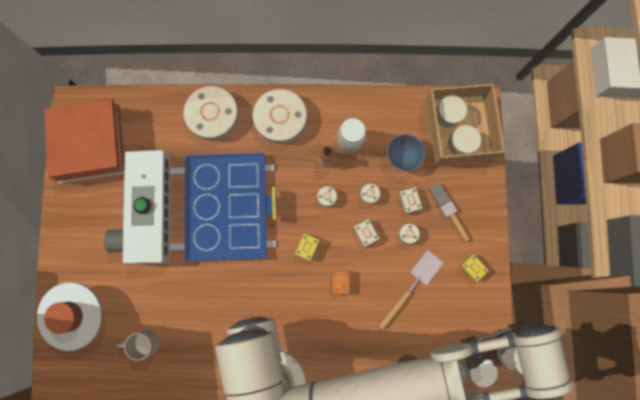

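View pics/side0.png

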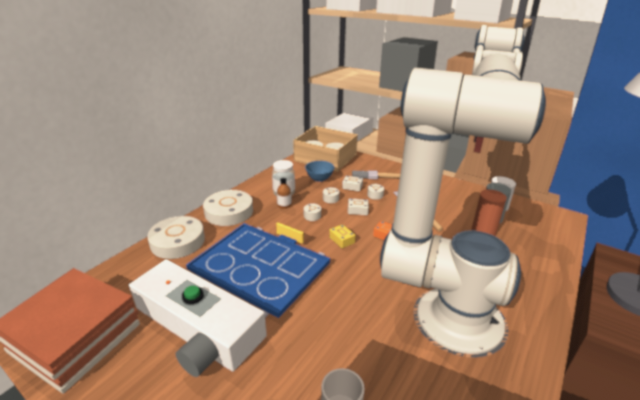

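```bash
cat > h.py <<'E'
from plant import readout, snapshot, camera_info, order, env
import cv2,numpy as np
from scipy.spatial.transform import Rotation as R
def K(ci):
    f=200/np.tan(np.radians(ci['vertical_fov']/2)); return np.array([[f,0,ci['cx']],[0,f,ci['cy']],[0,0,1.]])
def rays(ci,px):
    u=cv2.undistortPoints(np.asarray(px,float).reshape(-1,1,2),K(ci),ci['dist']).reshape(-1,2)
    r=np.c_[u[:,0],-u[:,1],-np.ones(len(u))]
    return R.from_quat(ci['orientation']).apply(r)
def atz(n,px,z):
    ci=camera_info(n); d=rays(ci,px); e=ci['eye']; return e+d*((z-e[2])/d[:,2])[:,None]
def cloud(n,depth):
    ci=camera_info(n); v,u=np.mgrid[:400,:640]; d=rays(ci,np.c_[u.ravel(),v.ravel()])
    return (ci['eye']+d*depth.reshape(-1,1)).reshape(400,640,3)
def proj(n,P):
    ci=camera_info(n); p=R.from_quat(ci['orientation']).inv().apply(np.atleast_2d(P)-ci['eye'])*[1,-1,-1]
    return cv2.projectPoints(p,np.zeros(3),np.zeros(3),K(ci),ci['dist'])[0].reshape(-1,2)
def moulds(n='top',img=None,dep=None,zlo=.022,zhi=.07):
    if img is None: img,dep=snapshot(n)
    C=cloud(n,dep); hsv=cv2.cvtColor(img,cv2.COLOR_BGR2HSV)
    m=((hsv[...,1]<75)&(hsv[...,2]>135)&(C[...,2]>zlo)&(C[...,2]<zhi)&(dep>0)).astype(np.uint8)
    m=cv2.morphologyEx(m,cv2.MORPH_CLOSE,np.ones((5,5)))
    nn,l,s,c=cv2.connectedComponentsWithStats(m)
    out=[]
    for i in range(1,nn):
        if 120<s[i,4]<900:
            v,u=np.nonzero(l==i); P=C[v,u]; zt=np.median(P[:,2])
            cn=max(cv2.findContours((l==i).astype(np.uint8),cv2.RETR_EXTERNAL,cv2.CHAIN_APPROX_NONE)[0],key=len).reshape(-1,2)
            W=atz(n,cn,zt); rc=cv2.minAreaRect((W[:,:2]*1000).astype(np.float32))
            out.append((c[i].round(1),s[i,4],P[:,:2].mean(0).round(4),zt.round(4),[np.round(x,1) for x in rc]))
    return out,m
E
python3 - <<'E'
from h import *
img=cv2.imread('pics/top0.png');dep=np.load('pics/top0.npy')
o,m=moulds('top',img,dep)
for x in o: print(*x)
crop=cv2.resize(img[140:300,270:500],None,fx=3.4,fy=3.4,interpolation=cv2.INTER_CUBIC); cv2.imwrite('pics/c0.png',crop)
crop=cv2.resize(img[140:280,110:290],None,fx=4,fy=4,interpolation=cv2.INTER_CUBIC); cv2.imwrite('pics/c1.png',crop)
E
```

```text
[369.5 193. ] 292 [ 0.5831 -0.3002] 0.0337 [array([ 584.9, -301.5]), array([54.7, 60.1]), np.float64(44.9)]
[326.3 195.8] 289 [ 0.5718 -0.1671] 0.0343 [array([ 574.7, -166.9]), array([56.2, 55.6]), np.float64(0.3)]
[410.3 199.8] 385 [ 0.5629 -0.4264] 0.0339 [array([ 564.7, -427.7]), array([70.2, 53.8]), np.float64(17.0)]
[365.8 232.5] 384 [ 0.4614 -0.2874] 0.0342 [array([ 462.4, -288.6]), array([68.4, 52.8]), np.float64(28.1)]
[408.9 233.2] 306 [ 0.4601 -0.4202] 0.0343 [array([ 461.2, -420. ]), array([55.3, 59. ]), np.float64(0.0)]
```

View pics/c0.png

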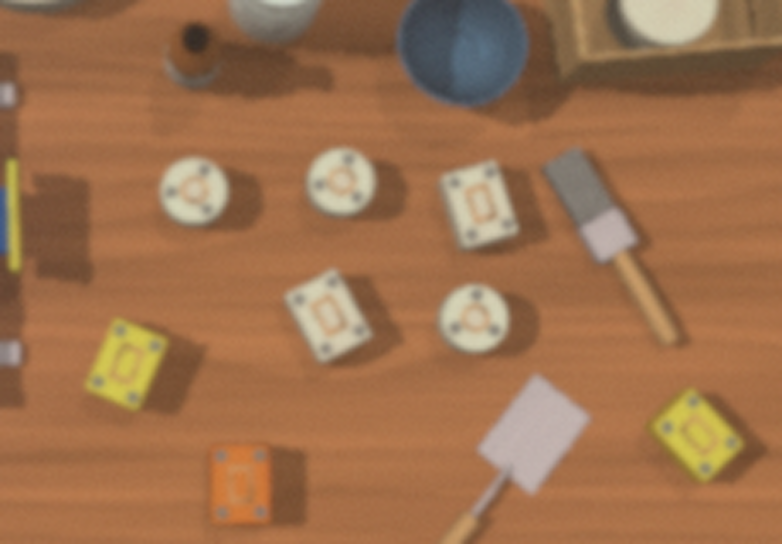

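View pics/c1.png

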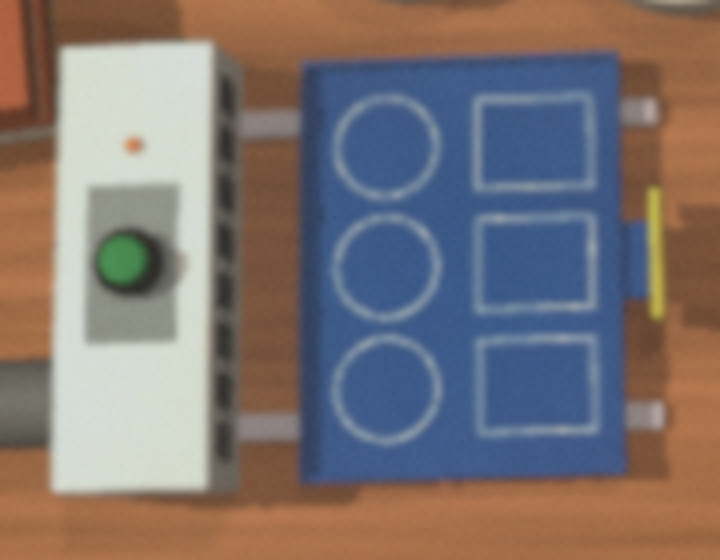

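Run:
```python
from h import *
img=cv2.imread('pics/top0.png');dep=np.load('pics/top0.npy')
C=cloud('top',dep);hsv=cv2.cvtColor(img,cv2.COLOR_BGR2HSV)
roi=np.zeros((400,640),bool);roi[158:258,190:264]=1
v=hsv[...,1].astype(float)
blue=np.median(v[roi]); print(blue, 'floor z',np.median(C[roi][:,2]))
m=((v<blue-45)&roi).astype(np.uint8)
n,l,s,c=cv2.connectedComponentsWithStats(m)
cs=[]
for i in range(1,n):
    if s[i,4]>40:
        vv,uu=np.nonzero(l==i);w=atz('top',np.c_[uu,vv],.022)
        b=(w[:,:2].min(0)+w[:,:2].max(0))/2
        rc=cv2.minAreaRect((w[:,:2]*1000).astype(np.float32)); print(c[i].round(1),s[i,4],b.round(4),[np.round(q,1) for q in rc]); cs.append(np.array(rc[0])/1000 if s[i,2]>26 or True else b)
cs=np.array(cs)
# template fit
T=np.array([[x,y] for x in(-.095,0,.095) for y in(.058,-.058)])
from scipy.optimize import least_squares,linear_sum_assignment
from scipy.spatial.distance import cdist
def res(p):
    a=p[2];q=T@np.array([[np.cos(a),np.sin(a)],[-np.sin(a),np.cos(a)]])+p[:2]
    D=cdist(q,cs);i,j=linear_sum_assignment(D);return (q[i]-cs[j]).ravel()
r=least_squares(res,[*cs.mean(0),0]);print(r.x,np.degrees(r.x[2]),(r.fun*1000).round(1))
a=r.x[2];print((T@np.array([[np.cos(a),np.sin(a)],[-np.sin(a),np.cos(a)]])+r.x[:2]).round(4))
# green, yellow
g=((hsv[...,0]>50)&(hsv[...,0]<85)&(hsv[...,1]>100)); g[:150]=0;g[240:]=0;g[:,170:]=0
yy=(hsv[...,0]>20)&(hsv[...,0]<35)&(hsv[...,1]>130);yy[:,:262]=0;yy[:,285:]=0;yy[:170]=0;yy[225:]=0
for k in(g,yy):
    P=C[k];print(k.sum(),np.median(P,0).round(4),P.min(0).round(4),P.max(0).round(4))
vv,uu=np.nonzero(yy);w=atz('top',np.c_[uu,vv],.056)
print('plate',cv2.minAreaRect((w[:,:2]*1000).astype(np.float32)))
vv,uu=np.nonzero(g);zz=np.percentile(C[g][:,2],80);w=atz('top',np.c_[uu,vv],zz);print('btn',zz,cv2.minEnclosingCircle((w[:,:2]*1000).astype(np.float32)))
```

```text
134.0 floor z 0.022561246851749983
[242.1 175.7] 217 [0.6421 0.0927] [array([641.9,  92.7]), array([77. , 94.5]), np.float64(1.3)]
[205.8 176.3] 164 [0.6369 0.2086] [array([636.9, 208.6]), array([79.8, 82.1]), np.float64(0.2)]
[246.1 205.3] 183 [0.5473 0.0876] [array([547.3,  87.5]), array([75.2, 94. ]), np.float64(0.3)]
[206.6 206.8] 159 [0.5405 0.2052] [array([540.5, 205.2]), array([81.5, 81.6]), np.float64(0.2)]
[206.2 237.4] 164 [0.4488 0.2008] [array([446.5, 201.3]), array([82. , 82.1]), np.float64(46.1)]
[246.7 236. ] 190 [0.4526 0.0849] [array([452.4,  84.9]), array([77.5, 92.8]), np.float64(1.1)]
[0.54425511 0.14670581 0.04351705] 2.493343169762807 [ 0.3 -0.8 -0.5 -0.3  1.2 -0.5 -0.5  1.3 -0.3  0.2 -0.2  0.2]
[[0.4468 0.2005]
 [0.4519 0.0846]
 [0.5417 0.2047]
 [0.5468 0.0888]
 [0.6366 0.2088]
 [0.6417 0.0929]]
101 [0.5363 0.3829 0.1091] [0.519  0.3676 0.1008] [0.5514 0.3996 0.1177]
85 [ 0.5516 -0.0084  0.0503] [ 0.5009 -0.0114 -0.0042] [0.612  0.003  0.0622]
plate ((550.7578735351562, -7.17900276184082), (101.1509017944336, 9.128840446472168), 0.9412752985954285)
btn 0.11169783670133016 ((534.8861083984375, 381.9454040527344), 16.743623733520508)
```

```bash
cat >> h.py <<'E'
def plan(x=None,y=None,z=None,yaw=None):
    """yaw: world angle (deg) of the jaw axis (tool z), modulo 180; finger kept straight down"""
    s=readout.sense(); r=R.from_quat(s['tcp_rot']); M=r.as_matrix(); p=s['tool_pos']
    cur=np.degrees(np.arctan2(M[1,2],M[0,2]))
    t=np.array([a if a is not None else b for a,b in zip((x,y,z),p)])
    opts=[cur] if yaw is None else [yaw+180*k for k in(-2,-1,0,1,2)]
    a=np.radians(min(opts,key=lambda q:abs(q-cur)))
    Z=np.array([np.cos(a),np.sin(a),0]);Y=np.array([0,0,-1.]);T=np.c_[np.cross(Y,Z),Y,Z]
    d=r.inv().apply(t-p)*100; w=(r.inv()*R.from_matrix(T)).as_rotvec()
    print('t %.2f'%s['t'],'pos',p.round(4),'jawyaw %.1f'%cur,'w %.4f'%s['width'],'F',s['force'].round(1),'q6 %.2f'%s['qpos'][5]); print('  travel cm',d.round(2),'rot',w.round(3),'dist %.1f cm'%np.linalg.norm(d),'ang %.1f'%np.degrees(np.linalg.norm(w)))
E
python3 - <<'E'
from h import *
print(R.from_quat(readout.sense()['tcp_rot']).as_matrix().round(3))
print(atz('top',[[326,153],[351,130],[406,148]],.11).round(3))
plan(.573,-.168,.12,90)
plan(.573,-.168,.12,0)
E
```

```text
[[-0.963 -0.     0.269]
 [-0.269  0.002 -0.963]
 [-0.    -1.    -0.002]]
[[ 0.692 -0.165  0.11 ]
 [ 0.763 -0.24   0.11 ]
 [ 0.709 -0.404  0.11 ]]
t 0.10 pos [ 0.1616 -0.5776  0.2216] jawyaw -74.4 w 0.0878 F [ 0.9 -0.1 -0.8] q6 -0.06
  travel cm [-50.65  10.22 -28.34] rot [0.002 0.273 0.   ] dist 58.9 cm ang 15.6
t 0.10 pos [ 0.1616 -0.5776  0.2216] jawyaw -74.4 w 0.0878 F [ 0.9 -0.1 -0.8] q6 -0.06
  travel cm [-50.65  10.22 -28.34] rot [ 1.000e-03 -1.298e+00 -1.000e-03] dist 58.9 cm ang 74.4
```

Request:
step_arm(
  moves=[
    {"fingers": 8.78,"travel": [-4.2,0,-2.4],"rot": [0,0.03,0]},
    {"fingers": 8.78,"travel": [-8.4,0,-4.7],"rot": [0,0.06,0]},
    {"fingers": 8.78,"travel": [-12.6,0,-7.1],"rot": [0,0.1,0]},
    {"fingers": 8.78,"travel": [-16.8,0,-9.5],"rot": [0,0.13,0]},
    {"fingers": 8.78,"travel": [-21,0,-11.8],"rot": [0,0.16,0]},
    {"fingers": 8.78,"travel": [-25.2,0,-14.2],"rot": [0,0.2,0]},
    {"fingers": 8.78,"travel": [-29.4,0,-16.5],"rot": [0,0.23,0]},
    {"fingers": 8.78,"travel": [-33,0.5,-18.5],"rot": [0,0.27,0]},
    {"fingers": 8.78,"travel": [-37,1,-20.7],"rot": [0,0.27,0]},
    {"fingers": 8.78,"travel": [-41,1.5,-23],"rot": [0,0.27,0]},
    {"fingers": 8.78,"travel": [-45,2,-25.2],"rot": [0,0.27,0]},
    {"fingers": 8.78,"travel": [-48,2,-27],"rot": [0,0.27,0]},
  ],
)

```text
t: 1.1
tool_pos: [0.516, -0.2233, 0.205]
tcp_rot: [-0.001, 0.707, -0.707, 0.001]
force: [0.3, -0.9, 0.7]
width: 0.0878
```

Run:
```python
from h import *
p,d=snapshot('top');cv2.imwrite('pics/top1.png',p)
p,d=snapshot('side');cv2.imwrite('pics/side1.png',p)
plan(.573,-.167,.1,-90)
plan(.573,-.167,.006,-90)
```

```text
t 1.20 pos [ 0.5177 -0.2203  0.2041] jawyaw -89.4 w 0.0878 F [-1.4  0.8  0.1] q6 1.10
  travel cm [-5.59 10.41 -5.24] rot [0.003 0.01  0.001] dist 12.9 cm ang 0.6
t 1.20 pos [ 0.5177 -0.2203  0.2041] jawyaw -89.4 w 0.0878 F [-1.4  0.8  0.1] q6 1.10
  travel cm [-5.61 19.81 -5.21] rot [0.003 0.01  0.001] dist 21.2 cm ang 0.6
```

View pics/top1.png

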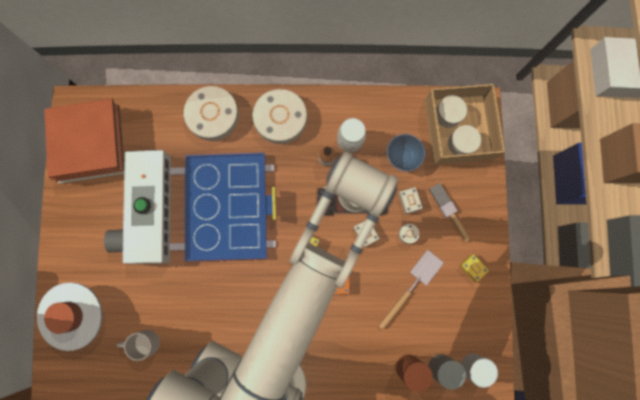

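Where the arm stood at first (400–500, 370) there are only jars, so there are five moulds: three rounds and two blocks.

Request:
step_arm(
  moves=[
    {"fingers": 8.78,"travel": [-2.8,2,-2.6],"rot": [0,0.01,0]},
    {"fingers": 8.78,"travel": [-5.6,4,-5.2],"rot": [0,0.01,0]},
    {"fingers": 8.78,"travel": [-5.6,7,-5.2],"rot": [0,0.01,0]},
    {"fingers": 8.78,"travel": [-5.6,10.4,-5.2],"rot": [0,0.01,0]},
    {"fingers": 8.78,"travel": [-5.6,12.5,-5.2],"rot": [0,0.01,0]},
    {"fingers": 8.78,"travel": [-5.6,12.5,-5.2],"rot": [0,0.01,0]},
  ],
)

```text
t: 1.7
tool_pos: [0.5674, -0.1722, 0.0739]
tcp_rot: [-0.001, 0.708, -0.706, -0.006]
force: [0.1, 0.9, -0.5]
width: 0.088
```

Run:
```python
from h import *
p,d=snapshot('side');cv2.imwrite('pics/side2.png',cv2.resize(p[150:270,230:450],None,fx=3.5,fy=3.5,interpolation=cv2.INTER_CUBIC))
plan(.573,-.167,.007,-90)
```

```text
t 1.75 pos [ 0.5687 -0.1728  0.0775] jawyaw -90.4 w 0.0877 F [-0.7 -0.2  0.8] q6 1.23
  travel cm [-0.47  7.05 -0.57] rot [ 0.002 -0.008  0.007] dist 7.1 cm ang 0.6
```

View pics/side2.png

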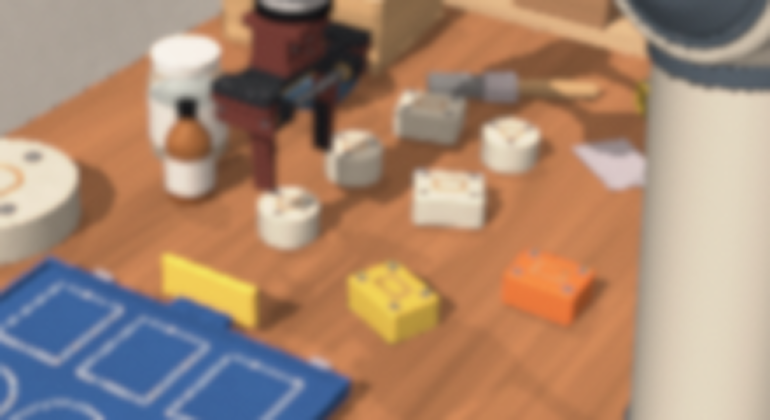

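Run:
```python
from h import *
for P in ([.5687,-.129,.0775],[.5687,-.217,.0775],[.573,-.167,.034],[.583,-.3,.034]):
    print(P,(proj('side',P)-[230,150])*3.5)
```

```text
[0.5687, -0.129, 0.0775] [[263.27485003 180.86764833]]
[0.5687, -0.217, 0.0775] [[315.00540852 142.60676304]]
[0.573, -0.167, 0.034] [[282.69450116 200.53480649]]
[0.583, -0.3, 0.034] [[347.1423881  142.03998668]]
```

Request:
step_arm(
  moves=[
    {"fingers": 8.78,"travel": [-0.4,1.5,-0.6],"rot": [0,0,0]},
    {"fingers": 8.78,"travel": [-0.4,3.5,-0.6],"rot": [0,0,0]},
    {"fingers": 8.78,"travel": [-0.4,5.5,-0.6],"rot": [0,0,0]},
    {"fingers": 8.78,"travel": [-0.4,6.9,-0.6],"rot": [0,0,0]},
    {"fingers": 8.78,"travel": [-0.4,6.9,-0.6],"rot": [0,0,0]},
    {"fingers": 8.78,"travel": [-0.4,6.9,-0.6],"rot": [0,0,0]},
  ],
)

```text
t: 2.25
tool_pos: [0.575, -0.1675, 0.0128]
tcp_rot: [-0.003, -0.707, 0.707, 0.003]
force: [-0.2, 0.1, 0.4]
width: 0.0878
```

Run:
```python
from h import *
plan(.573,-.167,.007,-90)
```

```text
t 2.25 pos [ 0.575  -0.1675  0.0128] jawyaw -90.4 w 0.0878 F [-0.2  0.1  0.4] q6 1.24
  travel cm [ 0.2   0.58 -0.05] rot [-0.    -0.008 -0.   ] dist 0.6 cm ang 0.4
```

Request:
step_arm(
  moves=[
    {"fingers": 8.78,"travel": [0,0.3,0],"rot": [0,0,0]},
    {"fingers": 5.5,"travel": [0,0.3,0],"rot": [0,0,0]},
    {"fingers": 5.5,"travel": [0,0.3,0],"rot": [0,0,0]},
    {"fingers": 5.5,"travel": [0,0.3,0],"rot": [0,0,0]},
    {"fingers": 5.5,"travel": [0,0.3,0],"rot": [0,0,0]},
    {"fingers": 5.5,"travel": [0,0.3,0],"rot": [0,0,0]},
  ],
  force=20,
)

```text
t: 2.75
tool_pos: [0.5753, -0.1674, 0.0095]
tcp_rot: [-0.003, -0.707, 0.707, 0.002]
force: [0.3, -1.2, 1.0]
width: 0.0594
```

Run:
```python
from h import *
plan(.573,-.167,.18,-90)
```

```text
t 2.75 pos [ 0.5753 -0.1674  0.0095] jawyaw -90.4 w 0.0594 F [ 0.3 -1.2  1. ] q6 1.24
  travel cm [  0.21 -17.05  -0.02] rot [-0.001 -0.007 -0.001] dist 17.0 cm ang 0.4
```

Request:
step_arm(
  moves=[
    {"fingers": 5.5,"travel": [0,-3,0],"rot": [0,0,0]},
    {"fingers": 5.5,"travel": [0,-6.5,0],"rot": [0,0,0]},
    {"fingers": 5.5,"travel": [0,-10,0],"rot": [0,0,0]},
    {"fingers": 5.5,"travel": [0,-12,-2],"rot": [0,0,0]},
    {"fingers": 5.5,"travel": [-1,-12,-6],"rot": [0,0,0]},
    {"fingers": 5.5,"travel": [-2,-12,-10],"rot": [0,0,0]},
    {"fingers": 5.5,"travel": [-2.5,-12,-14],"rot": [0,0,0]},
    {"fingers": 5.5,"travel": [-3,-12,-18],"rot": [0,0,0]},
    {"fingers": 5.5,"travel": [-3.5,-12,-22],"rot": [0,0,0]},
    {"fingers": 5.5,"travel": [-4,-12,-26],"rot": [0,0,0]},
    {"fingers": 5.5,"travel": [-5,-12,-30],"rot": [0,0,0]},
    {"fingers": 5.5,"travel": [-6,-12,-34],"rot": [0,0,0]},
  ],
)

```text
t: 3.75
tool_pos: [0.6371, 0.1747, 0.1287]
tcp_rot: [-0.002, -0.707, 0.707, 0.003]
force: [1.1, -0.5, -1.3]
width: 0.0593
```

Run:
```python
from h import *
plan(.6366,.2088,.07,-87.5)
```

```text
t 3.75 pos [0.6371 0.1747 0.1287] jawyaw -90.4 w 0.0593 F [ 1.1 -0.5 -1.3] q6 1.79
  travel cm [ 0.08  5.87 -3.41] rot [-0.    -0.051  0.   ] dist 6.8 cm ang 2.9
```

Request:
step_arm(
  moves=[
    {"fingers": 5.5,"travel": [0,0,-2],"rot": [0,-0.03,0]},
    {"fingers": 5.5,"travel": [0.1,1,-3.4],"rot": [0,-0.05,0]},
    {"fingers": 5.5,"travel": [0.1,3.5,-3.4],"rot": [0,-0.05,0]},
    {"fingers": 5.5,"travel": [0.1,5.9,-3.4],"rot": [0,-0.05,0]},
    {"fingers": 5.5,"travel": [0.1,5.9,-3.4],"rot": [0,-0.05,0]},
    {"fingers": 5.5,"travel": [0.1,5.9,-3.4],"rot": [0,-0.05,0]},
  ],
)

```text
t: 4.25
tool_pos: [0.6351, 0.2055, 0.0672]
tcp_rot: [0.017, -0.706, 0.707, -0.013]
force: [0.4, 0.5, -0.8]
width: 0.0599
```

Run:
```python
from h import *
plan(.6366,.2088,.0325,-87.5)
```

```text
t 4.25 pos [0.6351 0.2055 0.0672] jawyaw -87.6 w 0.0599 F [ 0.4  0.5 -0.8] q6 1.79
  travel cm [-0.19  3.47 -0.33] rot [-0.001 -0.001  0.005] dist 3.5 cm ang 0.3
```

Request:
step_arm(
  moves=[
    {"fingers": 5.5,"travel": [-0.1,1.5,-0.2],"rot": [0,0,0]},
    {"fingers": 5.5,"travel": [-0.1,2.5,-0.2],"rot": [0,0,0]},
    {"fingers": 5.5,"travel": [-0.1,3.1,-0.2],"rot": [0,0,0]},
    {"fingers": 5.5,"travel": [-0.1,3.3,-0.2],"rot": [0,0,0]},
    {"fingers": 5.5,"travel": [-0.1,3.3,-0.2],"rot": [0,0,0]},
    {"fingers": 5.5,"travel": [-0.1,3.3,-0.2],"rot": [0,0,0]},
  ],
)

```text
t: 4.75
tool_pos: [0.6377, 0.2085, 0.0373]
tcp_rot: [-0.015, 0.707, -0.707, 0.015]
force: [-0.4, 0.3, -1.0]
width: 0.0595
```

Run:
```python
from h import *
plan(.6366,.2088,.0315,-87.5)
p,d=snapshot('top');cv2.imwrite('pics/c3.png',cv2.resize(p[140:280,110:310],None,fx=4,fy=4,interpolation=cv2.INTER_CUBIC))
plan(.6366,.2088,.0315,-87.5)
```

```text
t 4.75 pos [0.6377 0.2085 0.0373] jawyaw -87.6 w 0.0595 F [-0.4  0.3 -1. ] q6 1.79
  travel cm [ 0.11  0.58 -0.03] rot [ 0.    -0.001 -0.   ] dist 0.6 cm ang 0.1
t 4.80 pos [0.6379 0.2086 0.0376] jawyaw -87.6 w 0.0599 F [ 0.1  0.3 -0.5] q6 1.79
  travel cm [ 0.13  0.61 -0.02] rot [ 0.    -0.001 -0.001] dist 0.6 cm ang 0.1
```

View pics/c3.png

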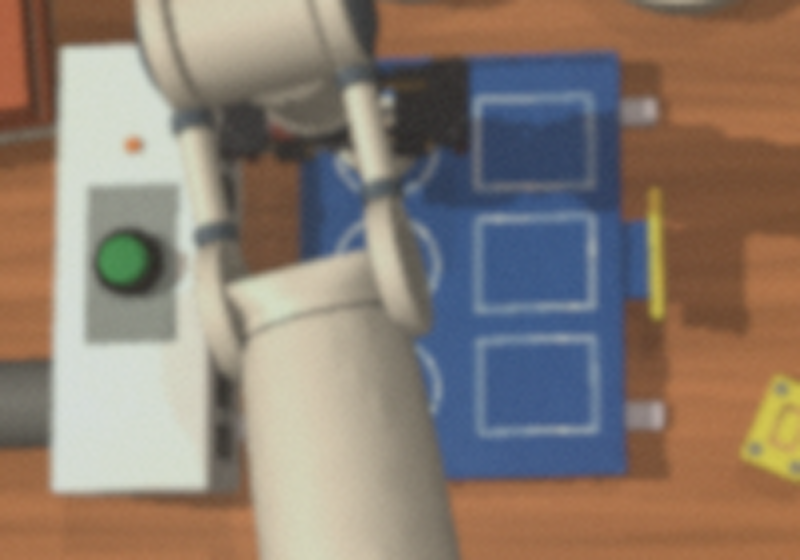

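Request:
step_arm(
  moves=[
    {"fingers": 5.5,"travel": [0.1,0.2,0],"rot": [0,0,0]},
    {"fingers": 5.5,"travel": [0.1,0.4,0],"rot": [0,0,0]},
    {"fingers": 5.5,"travel": [0.1,0.5,0],"rot": [0,0,0]},
    {"fingers": 5.5,"travel": [0.1,0.5,0],"rot": [0,0,0]},
  ],
)

```text
t: 5.13
tool_pos: [0.6365, 0.2086, 0.0317]
tcp_rot: [0.015, -0.707, 0.707, -0.015]
force: [-1.0, 0.2, -0.1]
width: 0.0597
```

Request:
step_arm(
  moves=[
    {"fingers": 5.5,"travel": [0,0.1,0],"rot": [0,0,0]},
    {"fingers": 7.4,"travel": [0,0.1,0],"rot": [0,0,0]},
    {"fingers": 7.4,"travel": [0,0.1,0],"rot": [0,0,0]},
    {"fingers": 7.4,"travel": [0,0.1,0],"rot": [0,0,0]},
    {"fingers": 7.4,"travel": [0,-1,0],"rot": [0,0,0]},
    {"fingers": 7.4,"travel": [0,-3,0],"rot": [0,0,0]},
    {"fingers": 8.7,"travel": [0,-6,0],"rot": [0,0,0]},
    {"fingers": 8.7,"travel": [0,-8,0],"rot": [0,0,0]},
    {"fingers": 8.7,"travel": [0,-8,4],"rot": [0,0,0]},
    {"fingers": 8.7,"travel": [0,-8,8],"rot": [0,0,0]},
    {"fingers": 8.7,"travel": [0,-8,12],"rot": [0,0,0]},
    {"fingers": 8.7,"travel": [0,-8,16],"rot": [0,0,0]},
  ],
)

```text
t: 6.13
tool_pos: [0.6435, 0.0474, 0.1133]
tcp_rot: [0.015, -0.707, 0.707, -0.016]
force: [0.8, -0.1, 0.3]
width: 0.0873
```

Run:
```python
from h import *
p,d=snapshot('top');cv2.imwrite('pics/top4.png',p)
for x in moulds('top',p,d)[0]: print(*x)
plan(.584,-.301,.12,-90)
```

```text
[201.5 175.7] 327 [0.6331 0.2162] 0.0548 [array([634.6, 218.8]), array([87.2, 46.4]), np.float64(2.2)]
[369.9 193.1] 276 [ 0.5844 -0.3026] 0.0343 [array([ 584.8, -303.1]), array([56.4, 55.9]), np.float64(0.3)]
[411.2 200.7] 332 [ 0.5611 -0.4305] 0.0341 [array([ 563.4, -428.6]), array([68.3, 52.7]), np.float64(17.0)]
[365.8 232.5] 382 [ 0.4624 -0.2888] 0.0341 [array([ 462.5, -288.8]), array([68.4, 52.4]), np.float64(28.1)]
[409.3 232.7] 280 [ 0.461  -0.4204] 0.0344 [array([ 461.2, -421.6]), array([55.3, 55.8]), np.float64(0.0)]
t 6.18 pos [0.6439 0.0392 0.1132] jawyaw -87.9 w 0.0871 F [ 0.9 -4.1 -0.5] q6 1.54
  travel cm [ 7.25 -0.52 33.78] rot [-0.005  0.037 -0.001] dist 34.6 cm ang 2.2
```

View pics/top4.png

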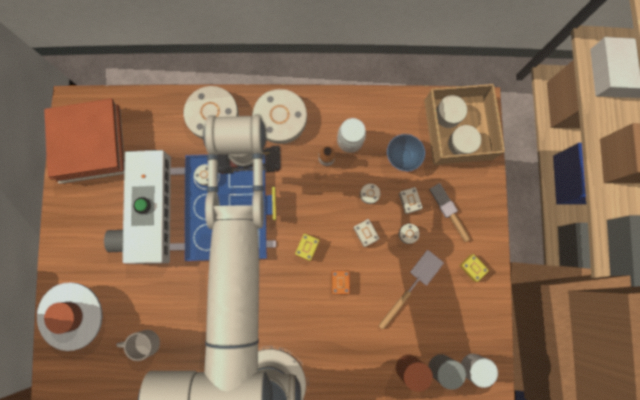

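Request:
step_arm(
  moves=[
    {"fingers": 8.78,"travel": [3,-2,2],"rot": [0,0.02,0]},
    {"fingers": 8.78,"travel": [6,-4,4],"rot": [0,0.035,0]},
    {"fingers": 8.78,"travel": [7.2,-4,8],"rot": [0,0.035,0]},
    {"fingers": 8.78,"travel": [7.2,-4,12],"rot": [0,0.035,0]},
    {"fingers": 8.78,"travel": [7.2,-4,16],"rot": [0,0.035,0]},
    {"fingers": 8.78,"travel": [7.2,-4,20],"rot": [0,0.035,0]},
    {"fingers": 8.78,"travel": [7.2,-4,24],"rot": [0,0.035,0]},
    {"fingers": 8.78,"travel": [7.2,-4,28],"rot": [0,0.035,0]},
    {"fingers": 8.78,"travel": [7.2,-3,32],"rot": [0,0.035,0]},
    {"fingers": 8.78,"travel": [7.2,0,33.8],"rot": [0,0.035,0]},
    {"fingers": 8.78,"travel": [7.2,3.5,33.8],"rot": [0,0.035,0]},
    {"fingers": 8.78,"travel": [7.2,5,33.8],"rot": [0,0.035,0]},
  ],
)

```text
t: 7.18
tool_pos: [0.5841, -0.293, 0.0575]
tcp_rot: [-0.003, 0.708, -0.706, 0.0]
force: [-0.2, 0.3, -0.9]
width: 0.0873
```

Run:
```python
from h import *
p,d=snapshot('side')
plan(.584,-.302,.009,-90)
```

```text
t 7.23 pos [ 0.5831 -0.2915  0.0548] jawyaw -89.7 w 0.0879 F [-0.4  0.2 -2.5] q6 1.05
  travel cm [-0.12  4.58  1.07] rot [0.005 0.006 0.008] dist 4.7 cm ang 0.7
```

Request:
step_arm(
  moves=[
    {"fingers": 8.78,"travel": [0,0,1],"rot": [0,0,0]},
    {"fingers": 8.78,"travel": [0,1.5,1],"rot": [0,0,0]},
    {"fingers": 8.78,"travel": [0,3,1],"rot": [0,0,0]},
    {"fingers": 8.78,"travel": [0,4.3,1],"rot": [0,0,0]},
    {"fingers": 8.78,"travel": [0,4.5,1],"rot": [0,0,0]},
    {"fingers": 8.78,"travel": [0,4.5,1],"rot": [0,0,0]},
    {"fingers": 8.78,"travel": [0,4.5,1],"rot": [0,0,0]},
  ],
)

```text
t: 7.82
tool_pos: [0.5867, -0.3024, 0.0184]
tcp_rot: [0.002, -0.707, 0.707, -0.003]
force: [-0.0, -0.5, 0.8]
width: 0.0877
```

Run:
```python
from h import *
plan(.584,-.302,.009,-90)
```

```text
t 7.82 pos [ 0.5867 -0.3024  0.0184] jawyaw -89.5 w 0.0877 F [-0.  -0.5  0.8] q6 1.04
  travel cm [ 0.27  0.94 -0.04] rot [-0.001  0.008 -0.002] dist 1.0 cm ang 0.5
```

Request:
step_arm(
  moves=[
    {"fingers": 8.78,"travel": [0.2,0.5,0],"rot": [0,0,0]},
    {"fingers": 8.78,"travel": [0.2,0.9,0],"rot": [0,0,0]},
    {"fingers": 8.78,"travel": [0.2,0.9,0],"rot": [0,0,0]},
    {"fingers": 5.5,"travel": [0.2,0.9,0],"rot": [0,0,0]},
    {"fingers": 5.5,"travel": [0.2,0.9,0],"rot": [0,0,0]},
    {"fingers": 5.5,"travel": [0.2,0.9,0],"rot": [0,0,0]},
    {"fingers": 5.5,"travel": [0.2,0.9,0],"rot": [0,0,0]},
    {"fingers": 5.5,"travel": [0.2,0.9,0],"rot": [0,0,0]},
  ],
)

```text
t: 8.48
tool_pos: [0.5842, -0.3023, 0.0081]
tcp_rot: [0.003, -0.707, 0.707, -0.003]
force: [-0.2, -0.3, 0.9]
width: 0.0595
```

Run:
```python
from h import *
plan(.5417,.2047,.09,-87.5)
```

```text
t 8.48 pos [ 0.5842 -0.3023  0.0081] jawyaw -89.6 w 0.0595 F [-0.2 -0.3  0.9] q6 1.03
  travel cm [  3.85  -8.21 -50.73] rot [-0.    -0.036 -0.   ] dist 51.5 cm ang 2.1
```

Request:
step_arm(
  moves=[
    {"fingers": 5.5,"travel": [0,-3,0],"rot": [0,0,0]},
    {"fingers": 5.5,"travel": [0,-6.5,0],"rot": [0,0,0]},
    {"fingers": 5.5,"travel": [0,-10,-2],"rot": [0,0,0]},
    {"fingers": 5.5,"travel": [0.5,-11,-6],"rot": [0,0,0]},
    {"fingers": 5.5,"travel": [1,-11,-10],"rot": [0,0,0]},
    {"fingers": 5.5,"travel": [1.5,-11,-14],"rot": [0,0,0]},
    {"fingers": 5.5,"travel": [2,-11,-18],"rot": [0,-0.035,0]},
    {"fingers": 5.5,"travel": [2.5,-11,-22],"rot": [0,-0.035,0]},
    {"fingers": 5.5,"travel": [3,-11,-26],"rot": [0,-0.035,0]},
    {"fingers": 5.5,"travel": [3.5,-11,-30],"rot": [0,-0.035,0]},
    {"fingers": 5.5,"travel": [3.8,-11,-34],"rot": [0,-0.035,0]},
    {"fingers": 5.5,"travel": [3.8,-11,-38],"rot": [0,-0.035,0]},
  ],
)

```text
t: 9.48
tool_pos: [0.5421, 0.0795, 0.1179]
tcp_rot: [-0.015, 0.707, -0.707, 0.015]
force: [0.5, -0.6, -2.0]
width: 0.0597
```

Request:
step_arm(
  moves=[
    {"fingers": 5.5,"travel": [0,0,-4],"rot": [0,0,0]},
    {"fingers": 5.5,"travel": [0,0,-8],"rot": [0,0,0]},
    {"fingers": 5.5,"travel": [0,0,-11],"rot": [0,0,0]},
    {"fingers": 5.5,"travel": [0,1,-12.5],"rot": [0,0,0]},
    {"fingers": 5.5,"travel": [0,3,-12.7],"rot": [0,0,0]},
    {"fingers": 5.5,"travel": [0,5,-12.7],"rot": [0,0,0]},
    {"fingers": 5.5,"travel": [0,5,-12.7],"rot": [0,0,0]},
    {"fingers": 5.5,"travel": [0,5,-12.7],"rot": [0,0,0]},
  ],
)

```text
t: 10.15
tool_pos: [0.5365, 0.2042, 0.0664]
tcp_rot: [0.016, -0.707, 0.707, -0.014]
force: [-0.7, -0.3, -1.4]
width: 0.0598
```

Run:
```python
from h import *
plan(.5417,.2047,.031,-87.5)
```

```text
t 10.15 pos [0.5365 0.2042 0.0664] jawyaw -87.5 w 0.0598 F [-0.7 -0.3 -1.4] q6 1.83
  travel cm [-0.53  3.54 -0.03] rot [-0.001 -0.001  0.004] dist 3.6 cm ang 0.2
```

Request:
step_arm(
  moves=[
    {"fingers": 5.5,"travel": [-0.5,1,0],"rot": [0,0,0]},
    {"fingers": 5.5,"travel": [-0.5,2,0],"rot": [0,0,0]},
    {"fingers": 5.5,"travel": [-0.5,2.8,0],"rot": [0,0,0]},
    {"fingers": 5.5,"travel": [-0.5,3.2,0],"rot": [0,0,0]},
    {"fingers": 5.5,"travel": [-0.5,3.2,0],"rot": [0,0,0]},
    {"fingers": 5.5,"travel": [-0.5,3.2,0],"rot": [0,0,0]},
  ],
)

```text
t: 10.65
tool_pos: [0.5425, 0.2045, 0.0356]
tcp_rot: [0.015, -0.707, 0.707, -0.015]
force: [0.4, -0.4, -1.2]
width: 0.0598
```

Request:
step_arm(
  moves=[
    {"fingers": 5.5,"travel": [0,0.2,0],"rot": [0,0,0]},
    {"fingers": 5.5,"travel": [0,0.4,0],"rot": [0,0,0]},
    {"fingers": 5.5,"travel": [0,0.4,0],"rot": [0,0,0]},
    {"fingers": 5.5,"travel": [0,0.4,0],"rot": [0,0,0]},
  ],
)

```text
t: 10.98
tool_pos: [0.5426, 0.2047, 0.032]
tcp_rot: [-0.015, 0.707, -0.707, 0.015]
force: [0.4, -0.5, -2.3]
width: 0.0598
```

Request:
step_arm(
  moves=[
    {"fingers": 5.5,"travel": [0,0.2,0],"rot": [0,0,0]},
    {"fingers": 5.5,"travel": [0,0.2,0],"rot": [0,0,0]},
    {"fingers": 7.4,"travel": [0,0.2,0],"rot": [0,0,0]},
    {"fingers": 7.4,"travel": [0,0.2,0],"rot": [0,0,0]},
    {"fingers": 7.4,"travel": [0,0.2,0],"rot": [0,0,0]},
    {"fingers": 7.4,"travel": [0,-1,0],"rot": [0,0,0]},
    {"fingers": 7.4,"travel": [0,-4,0],"rot": [0,0,0]},
    {"fingers": 8.7,"travel": [0,-8,0],"rot": [0,0,0]},
    {"fingers": 8.7,"travel": [0,-10,3],"rot": [0,0,0]},
    {"fingers": 8.7,"travel": [0.5,-10,7],"rot": [0,0.02,0]},
    {"fingers": 8.7,"travel": [1,-10,11],"rot": [0,0.035,0]},
    {"fingers": 8.7,"travel": [1.5,-10,15],"rot": [0,0.035,0]},
  ],
)

```text
t: 11.98
tool_pos: [0.5342, 0.053, 0.134]
tcp_rot: [0.002, -0.707, 0.707, -0.004]
force: [0.4, 0.1, 0.2]
width: 0.0868
```

Request:
step_arm(
  moves=[
    {"fingers": 8.78,"travel": [0.5,0,4],"rot": [0,0,0]},
    {"fingers": 8.78,"travel": [1,0,8],"rot": [0,0,0]},
    {"fingers": 8.78,"travel": [1.5,0,12],"rot": [0,0,0]},
    {"fingers": 8.78,"travel": [2,0,16],"rot": [0,0,0]},
    {"fingers": 8.78,"travel": [2.5,0,20],"rot": [0,0,0]},
    {"fingers": 8.78,"travel": [3,0,24],"rot": [0,0,0]},
    {"fingers": 8.78,"travel": [3.5,0,28],"rot": [0,0,0]},
    {"fingers": 8.78,"travel": [4,0,32],"rot": [0,0,0]},
    {"fingers": 8.78,"travel": [4.5,0,36],"rot": [0,0,0]},
    {"fingers": 8.78,"travel": [5,0,38],"rot": [0,0,0]},
    {"fingers": 8.78,"travel": [5,0,38],"rot": [0,0,0]},
    {"fingers": 8.78,"travel": [5,0,38],"rot": [0,0,0]},
  ],
)

```text
t: 12.98
tool_pos: [0.4867, -0.3271, 0.1326]
tcp_rot: [-0.002, 0.707, -0.707, 0.002]
force: [1.0, 0.4, -1.0]
width: 0.088
```

Run:
```python
from h import *
p,d=snapshot('top');cv2.imwrite('pics/top5.png',p)
for x in moulds('top',p,d)[0]: print(*x)
plan(.461,-.421,.009,-90)
```

```text
[203.7 191.8] 864 [0.5826 0.2066] 0.0546 [array([575.4, 208.6]), array([ 67.6, 188.4]), np.float64(90.0)]
[367.4 236. ] 252 [ 0.4518 -0.2934] 0.0339 [array([ 454.6, -292.9]), array([50.5, 52.4]), np.float64(28.6)]
t 13.03 pos [ 0.4871 -0.3261  0.1326] jawyaw -89.6 w 0.0878 F [-0.2  0.5  0.2] q6 0.92
  travel cm [ 2.68 12.35  9.48] rot [ 0.     0.007 -0.001] dist 15.8 cm ang 0.4
```

View pics/top5.png

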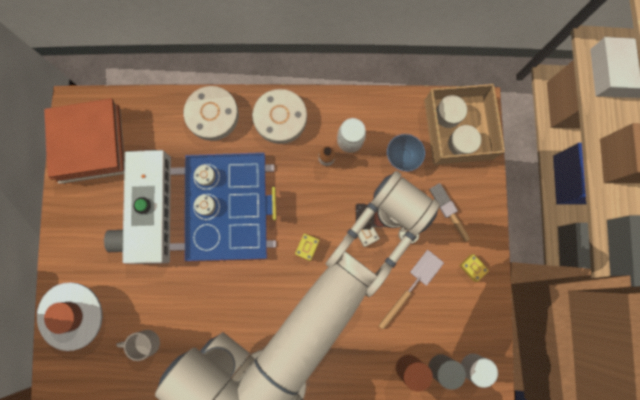

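Request:
step_arm(
  moves=[
    {"fingers": 8.78,"travel": [0.7,0,3],"rot": [0,0,0]},
    {"fingers": 8.78,"travel": [1.5,0,6],"rot": [0,0,0]},
    {"fingers": 8.78,"travel": [2.7,2,9.5],"rot": [0,0,0]},
    {"fingers": 8.78,"travel": [2.7,5,9.5],"rot": [0,0,0]},
    {"fingers": 8.78,"travel": [2.7,6.5,9.5],"rot": [0,0,0]},
    {"fingers": 8.78,"travel": [2.7,6.5,9.5],"rot": [0,0,0]},
    {"fingers": 8.78,"travel": [2.7,6.5,9.5],"rot": [0,0,0]},
  ],
)

```text
t: 13.62
tool_pos: [0.4612, -0.4197, 0.0666]
tcp_rot: [-0.004, 0.708, -0.707, 0.003]
force: [-0.1, -0.4, 0.6]
width: 0.0878
```

Run:
```python
from h import *
p,d=snapshot('side');cv2.imwrite('pics/side5.png',cv2.resize(p[150:270,230:450],None,fx=3.5,fy=3.5,interpolation=cv2.INTER_CUBIC))
plan(.461,-.421,.009,-90)
```

```text
t 13.67 pos [ 0.4618 -0.4204  0.0683] jawyaw -89.4 w 0.0877 F [ 0.4 -0.7  0.8] q6 0.77
  travel cm [0.09 5.93 0.06] rot [-0.001  0.01  -0.001] dist 5.9 cm ang 0.6
```

View pics/side5.png

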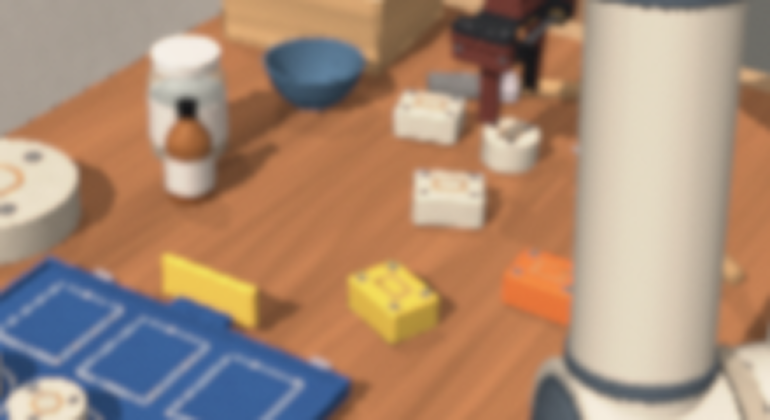

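The third round is still in place at (510,145), with the gripper above it. I'll descend and grip.

Request:
step_arm(
  moves=[
    {"fingers": 8.78,"travel": [0.1,2,0],"rot": [0,0,0]},
    {"fingers": 8.78,"travel": [0.1,4,0],"rot": [0,0,0]},
    {"fingers": 8.78,"travel": [0.1,5.5,0],"rot": [0,0,0]},
    {"fingers": 8.78,"travel": [0.1,5.9,0],"rot": [0,0,0]},
    {"fingers": 8.78,"travel": [0.1,5.9,0],"rot": [0,0,0]},
    {"fingers": 8.78,"travel": [0.1,5.9,0],"rot": [0,0,0]},
    {"fingers": 5.5,"travel": [0.1,5.9,0],"rot": [0,0,0]},
    {"fingers": 5.5,"travel": [0.1,5.9,0],"rot": [0,0,0]},
    {"fingers": 5.5,"travel": [0.1,5.9,0],"rot": [0,0,0]},
    {"fingers": 5.5,"travel": [0.1,5.9,0],"rot": [0,0,0]},
    {"fingers": 5.5,"travel": [0.1,5.9,0],"rot": [0,0,0]},
  ],
)

```text
t: 14.58
tool_pos: [0.46, -0.422, 0.0087]
tcp_rot: [0.002, -0.707, 0.708, -0.003]
force: [0.1, -1.7, 2.2]
width: 0.0599
```

Run:
```python
from h import *
plan(.4468,.2005,.1,-87.5)
```

```text
t 14.58 pos [ 0.46   -0.422   0.0087] jawyaw -89.6 w 0.0599 F [ 0.1 -1.7  2.2] q6 0.77
  travel cm [  0.84  -9.22 -62.25] rot [-0.001 -0.036 -0.001] dist 62.9 cm ang 2.1
```

Request:
step_arm(
  moves=[
    {"fingers": 5.5,"travel": [0,-3,0],"rot": [0,0,0]},
    {"fingers": 5.5,"travel": [0,-6.5,0],"rot": [0,0,0]},
    {"fingers": 5.5,"travel": [0,-10,-2],"rot": [0,0,0]},
    {"fingers": 5.5,"travel": [0,-11,-6],"rot": [0,0,0]},
    {"fingers": 5.5,"travel": [0.2,-11,-10],"rot": [0,0,0]},
    {"fingers": 5.5,"travel": [0.3,-11,-14],"rot": [0,0,0]},
    {"fingers": 5.5,"travel": [0.4,-11,-18],"rot": [0,-0.035,0]},
    {"fingers": 5.5,"travel": [0.5,-11,-22],"rot": [0,-0.035,0]},
    {"fingers": 5.5,"travel": [0.6,-11,-26],"rot": [0,-0.035,0]},
    {"fingers": 5.5,"travel": [0.7,-11,-30],"rot": [0,-0.035,0]},
    {"fingers": 5.5,"travel": [0.8,-11,-34],"rot": [0,-0.035,0]},
    {"fingers": 5.5,"travel": [0.8,-11,-38],"rot": [0,-0.035,0]},
  ],
)

```text
t: 15.58
tool_pos: [0.448, -0.0397, 0.1177]
tcp_rot: [-0.015, 0.707, -0.707, 0.015]
force: [1.2, 0.8, -0.5]
width: 0.0597
```

Request:
step_arm(
  moves=[
    {"fingers": 5.5,"travel": [0,0,-4],"rot": [0,0,0]},
    {"fingers": 5.5,"travel": [0,0,-8],"rot": [0,0,0]},
    {"fingers": 5.5,"travel": [0,0,-12],"rot": [0,0,0]},
    {"fingers": 5.5,"travel": [0,0,-16],"rot": [0,0,0]},
    {"fingers": 5.5,"travel": [0,0,-20],"rot": [0,0,0]},
    {"fingers": 5.5,"travel": [0,0,-23],"rot": [0,0,0]},
    {"fingers": 5.5,"travel": [0,2,-24.2],"rot": [0,0,0]},
    {"fingers": 5.5,"travel": [0,4,-24.2],"rot": [0,0,0]},
    {"fingers": 5.5,"travel": [0,5,-24.2],"rot": [0,0,0]},
    {"fingers": 5.5,"travel": [0,5,-24.2],"rot": [0,0,0]},
    {"fingers": 5.5,"travel": [0,5,-24.2],"rot": [0,0,0]},
  ],
)

```text
t: 16.5
tool_pos: [0.4381, 0.1997, 0.0675]
tcp_rot: [0.015, -0.707, 0.707, -0.014]
force: [0.2, 1.2, -1.1]
width: 0.0594
```

Run:
```python
from h import *
plan(.4468,.2005,.031,-87.5)
```

```text
t 16.50 pos [0.4381 0.1997 0.0675] jawyaw -87.6 w 0.0594 F [ 0.2  1.2 -1.1] q6 1.89
  travel cm [-0.88  3.65 -0.04] rot [-0.001 -0.001  0.002] dist 3.8 cm ang 0.1
```

Request:
step_arm(
  moves=[
    {"fingers": 5.5,"travel": [-0.9,0.5,0],"rot": [0,0,0]},
    {"fingers": 5.5,"travel": [-0.9,1.8,0],"rot": [0,0,0]},
    {"fingers": 5.5,"travel": [-0.9,2.8,0],"rot": [0,0,0]},
    {"fingers": 5.5,"travel": [-0.9,3.3,0],"rot": [0,0,0]},
    {"fingers": 5.5,"travel": [-0.9,3.5,0],"rot": [0,0,0]},
    {"fingers": 5.5,"travel": [-0.9,3.5,0],"rot": [0,0,0]},
    {"fingers": 5.5,"travel": [-0.9,3.5,0],"rot": [0,0,0]},
  ],
)

```text
t: 17.08
tool_pos: [0.4474, 0.2006, 0.0331]
tcp_rot: [-0.015, 0.707, -0.707, 0.015]
force: [-0.7, -0.9, -2.1]
width: 0.0593
```

Request:
step_arm(
  moves=[
    {"fingers": 5.5,"travel": [0,0.2,0],"rot": [0,0,0]},
    {"fingers": 5.5,"travel": [0,0.2,0],"rot": [0,0,0]},
    {"fingers": 7.4,"travel": [0,0.2,0],"rot": [0,0,0]},
    {"fingers": 7.4,"travel": [0,0.2,0],"rot": [0,0,0]},
    {"fingers": 7.4,"travel": [0,0.2,0],"rot": [0,0,0]},
    {"fingers": 7.4,"travel": [0,-1,0],"rot": [0,0,0]},
    {"fingers": 7.4,"travel": [0,-4,0],"rot": [0,0,0]},
    {"fingers": 8.7,"travel": [0,-8,0],"rot": [0,0,0]},
    {"fingers": 8.7,"travel": [0,-10,3],"rot": [0,0,0]},
    {"fingers": 8.7,"travel": [0,-10,7],"rot": [0,0,0]},
    {"fingers": 8.7,"travel": [0,-10,11],"rot": [0,0,0]},
    {"fingers": 8.7,"travel": [0,-10,15],"rot": [0,0,0]},
  ],
)

```text
t: 18.08
tool_pos: [0.4542, 0.0496, 0.1351]
tcp_rot: [0.015, -0.707, 0.707, -0.017]
force: [0.5, -0.9, 0.5]
width: 0.0871
```

Request:
step_arm(
  moves=[
    {"fingers": 8.78,"travel": [0,0,4],"rot": [0,0,0]},
    {"fingers": 8.78,"travel": [0,0,8],"rot": [0,0,0]},
    {"fingers": 8.78,"travel": [0,0,12],"rot": [0,0,0]},
    {"fingers": 8.78,"travel": [0,0,16],"rot": [0,0,0]},
    {"fingers": 8.78,"travel": [0,0,18],"rot": [0,0,0]},
    {"fingers": 8.78,"travel": [0,0,18],"rot": [0,0,0]},
    {"fingers": 8.78,"travel": [0,0,18],"rot": [0,0,0]},
  ],
)

```text
t: 18.67
tool_pos: [0.4616, -0.1297, 0.1337]
tcp_rot: [-0.014, 0.707, -0.707, 0.014]
force: [0.3, 0.0, -1.4]
width: 0.0879
```

Run:
```python
from h import *
p,d=snapshot('top');cv2.imwrite('pics/top6.png',p)
for x in moulds('top',p,d)[0]: print(*x)
plan(.4625,-.2888,.13,-62)
```

```text
[410.3 199.8] 385 [ 0.5629 -0.4265] 0.0339 [array([ 564.3, -427.9]), array([69.8, 53.9]), np.float64(17.2)]
[366.  231.9] 356 [ 0.463 -0.288] 0.0342 [array([ 463.3, -289.3]), array([68.8, 51.3]), np.float64(30.5)]
t 18.72 pos [ 0.4616 -0.1288  0.1336] jawyaw -87.6 w 0.0876 F [-0.6  0.9  1.2] q6 1.19
  travel cm [ 0.59  0.36 15.99] rot [ 0.    -0.447 -0.001] dist 16.0 cm ang 25.6
```

View pics/top6.png

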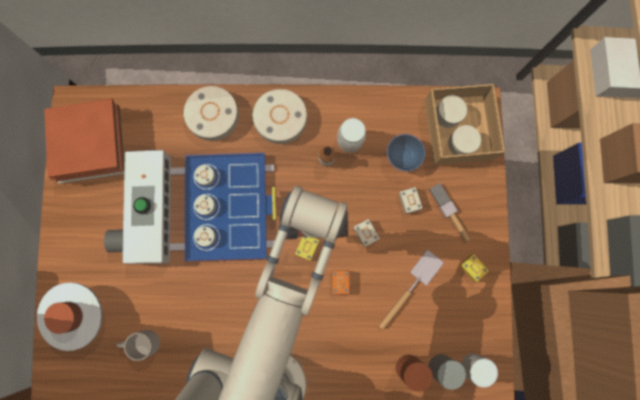

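Request:
step_arm(
  moves=[
    {"fingers": 8.78,"travel": [0.2,0,4],"rot": [0,-0.11,0]},
    {"fingers": 8.78,"travel": [0.3,0,8],"rot": [0,-0.22,0]},
    {"fingers": 8.78,"travel": [0.5,0,12],"rot": [0,-0.33,0]},
    {"fingers": 8.78,"travel": [0.5,0,15],"rot": [0,-0.4,0]},
    {"fingers": 8.78,"travel": [0.5,3,16],"rot": [0,-0.46,0]},
    {"fingers": 8.78,"travel": [0.5,5.5,16],"rot": [0,-0.46,0]},
    {"fingers": 8.78,"travel": [0.5,6,16],"rot": [0,-0.46,0]},
    {"fingers": 8.78,"travel": [0.5,6,16],"rot": [0,-0.46,0]},
    {"fingers": 8.78,"travel": [0.5,6,16],"rot": [0,-0.46,0]},
  ],
)

```text
t: 19.47
tool_pos: [0.4641, -0.2878, 0.074]
tcp_rot: [0.176, -0.685, 0.685, -0.177]
force: [-0.1, -0.1, -0.0]
width: 0.0882
```

Run:
```python
from h import *
p,d=snapshot('side');cv2.imwrite('pics/side6.png',cv2.resize(p[150:270,230:450],None,fx=3.5,fy=3.5,interpolation=cv2.INTER_CUBIC))
plan(.463,-.289,.009,-61)
```

```text
t 19.52 pos [ 0.4646 -0.2883  0.075 ] jawyaw -61.1 w 0.0883 F [-0.7  0.2  0.5] q6 0.45
  travel cm [ 0.18  6.6  -0.03] rot [-0.002 -0.002 -0.001] dist 6.6 cm ang 0.2
```

View pics/side6.png

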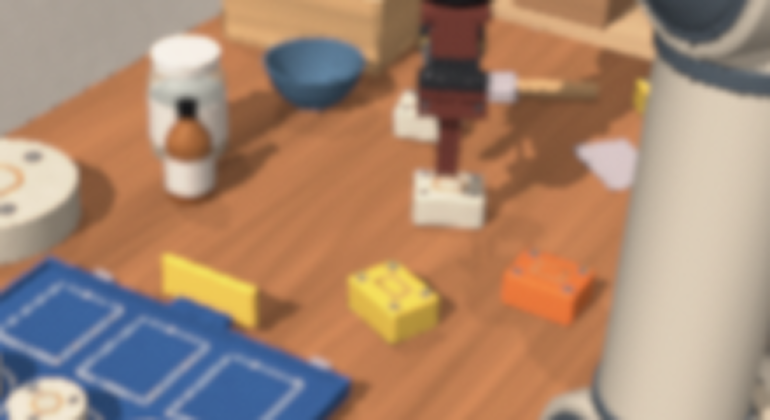

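Request:
step_arm(
  moves=[
    {"fingers": 8.78,"travel": [0.1,2,0],"rot": [0,0,0]},
    {"fingers": 8.78,"travel": [0.1,4,0],"rot": [0,0,0]},
    {"fingers": 8.78,"travel": [0.1,5.8,0],"rot": [0,0,0]},
    {"fingers": 8.78,"travel": [0.1,6.5,0],"rot": [0,0,0]},
    {"fingers": 8.78,"travel": [0.1,6.5,0],"rot": [0,0,0]},
    {"fingers": 8.78,"travel": [0.1,6.5,0],"rot": [0,0,0]},
    {"fingers": 4.7,"travel": [0.1,6.5,0],"rot": [0,0,0]},
    {"fingers": 4.7,"travel": [0.1,6.5,0],"rot": [0,0,0]},
    {"fingers": 4.7,"travel": [0.1,6.5,0],"rot": [0,0,0]},
    {"fingers": 4.7,"travel": [0.1,6.5,0],"rot": [0,0,0]},
    {"fingers": 4.7,"travel": [0.1,6.5,0],"rot": [0,0,0]},
    {"fingers": 4.7,"travel": [0.1,6.5,0],"rot": [0,0,0]},
  ],
)

```text
t: 20.52
tool_pos: [0.4626, -0.2897, 0.0081]
tcp_rot: [0.176, -0.685, 0.685, -0.176]
force: [-0.0, 0.1, 1.8]
width: 0.052
```

Run:
```python
from h import *
print(readout.sense()['qpos'].round(2))
plan(.6417,.0929,.13,2.5)
plan(.5468,.0888,.13,2.5)
plan(.4519,.0846,.13,2.5)
```

```text
[-0.62  0.01  1.7   0.    1.43  0.45]
t 20.52 pos [ 0.4626 -0.2897  0.0081] jawyaw -61.2 w 0.0520 F [-0.   0.1  1.8] q6 0.45
  travel cm [-34.13 -12.19 -24.89] rot [-0.    -1.112  0.   ] dist 44.0 cm ang 63.7
t 20.52 pos [ 0.4626 -0.2897  0.0081] jawyaw -61.2 w 0.0520 F [-0.   0.1  1.8] q6 0.45
  travel cm [-25.61 -12.19 -29.1 ] rot [-0.    -1.112  0.   ] dist 40.6 cm ang 63.7
t 20.52 pos [ 0.4626 -0.2897  0.0081] jawyaw -61.2 w 0.0520 F [-0.   0.1  1.8] q6 0.45
  travel cm [-17.09 -12.19 -33.31] rot [-0.    -1.112  0.   ] dist 39.4 cm ang 63.7
```

Request:
step_arm(
  moves=[
    {"fingers": 4.7,"travel": [0,-3,0],"rot": [0,0,0]},
    {"fingers": 4.7,"travel": [0,-6.5,0],"rot": [0,0,0]},
    {"fingers": 4.7,"travel": [0,-10,0],"rot": [0,0,0]},
    {"fingers": 4.7,"travel": [-1.5,-12,-1],"rot": [0,-0.1,0]},
    {"fingers": 4.7,"travel": [-4.5,-12,-3],"rot": [0,-0.2,0]},
    {"fingers": 4.7,"travel": [-7.5,-12,-5.5],"rot": [0,-0.3,0]},
    {"fingers": 4.7,"travel": [-10.5,-12,-8],"rot": [0,-0.4,0]},
    {"fingers": 4.7,"travel": [-13.5,-12,-10],"rot": [0,-0.5,0]},
    {"fingers": 4.7,"travel": [-17,-12,-12.5],"rot": [0,-0.6,0]},
    {"fingers": 4.7,"travel": [-20,-12,-15],"rot": [0,-0.7,0]},
    {"fingers": 4.7,"travel": [-20,-12,-15],"rot": [0,-0.7,0]},
    {"fingers": 4.7,"travel": [-20,-12,-15],"rot": [0,-0.7,0]},
  ],
)

```text
t: 21.52
tool_pos: [0.5656, -0.0596, 0.1271]
tcp_rot: [-0.402, 0.583, -0.582, 0.401]
force: [0.4, 0.3, -1.2]
width: 0.0517
```

Run:
```python
from h import *
print(readout.sense()['qpos'].round(2))
plan(.6417,.0929,.09,2.5)
```

```text
[-0.16  0.01  1.48  0.    1.65  0.2 ]
t 21.52 pos [ 0.5656 -0.0596  0.1271] jawyaw -20.9 w 0.0517 F [ 0.4  0.3 -1.2] q6 0.20
  travel cm [-16.96   3.7    1.68] rot [ 0.001 -0.408 -0.   ] dist 17.4 cm ang 23.4
```

Request:
step_arm(
  moves=[
    {"fingers": 4.7,"travel": [-3.5,0,0.4],"rot": [0,-0.1,0]},
    {"fingers": 4.7,"travel": [-7,0,0.7],"rot": [0,-0.2,0]},
    {"fingers": 4.7,"travel": [-10.5,0,1],"rot": [0,-0.3,0]},
    {"fingers": 4.7,"travel": [-14,0,1.4],"rot": [0,-0.4,0]},
    {"fingers": 4.7,"travel": [-17,2,1.7],"rot": [0,-0.41,0]},
    {"fingers": 4.7,"travel": [-17,4,1.7],"rot": [0,-0.41,0]},
    {"fingers": 4.7,"travel": [-17,6,1.7],"rot": [0,-0.41,0]},
    {"fingers": 4.7,"travel": [-17,6,1.7],"rot": [0,-0.41,0]},
    {"fingers": 4.7,"travel": [-17,6,1.7],"rot": [0,-0.41,0]},
  ],
)

```text
t: 22.27
tool_pos: [0.6414, 0.0893, 0.0661]
tcp_rot: [0.511, -0.491, 0.489, -0.509]
force: [1.0, -0.8, -1.3]
width: 0.0519
```

Run:
```python
from h import *
plan(.6417,.0929,.0305,2.5)
```

```text
t 22.27 pos [0.6414 0.0893 0.0661] jawyaw 2.3 w 0.0519 F [ 1.  -0.8 -1.3] q6 0.05
  travel cm [-0.36  3.56  0.06] rot [ 0.004 -0.004  0.001] dist 3.6 cm ang 0.3
```

Request:
step_arm(
  moves=[
    {"fingers": 4.7,"travel": [-0.2,0.8,0],"rot": [0,0,0]},
    {"fingers": 4.7,"travel": [-0.2,1.8,0],"rot": [0,0,0]},
    {"fingers": 4.7,"travel": [-0.2,2.7,0],"rot": [0,0,0]},
    {"fingers": 4.7,"travel": [-0.2,3.2,0],"rot": [0,0,0]},
    {"fingers": 4.7,"travel": [-0.2,3.4,0],"rot": [0,0,0]},
    {"fingers": 4.7,"travel": [-0.2,3.4,0],"rot": [0,0,0]},
    {"fingers": 4.7,"travel": [-0.2,3.4,0],"rot": [0,0,0]},
  ],
)

```text
t: 22.85
tool_pos: [0.6425, 0.0928, 0.0341]
tcp_rot: [-0.51, 0.489, -0.489, 0.51]
force: [0.5, -0.5, -2.0]
width: 0.0519
```

Run:
```python
from h import *
plan(.6417,.0929,.0305,2.5)
p,d=snapshot('top');cv2.imwrite('pics/c7.png',cv2.resize(p[140:280,110:310],None,fx=4,fy=4,interpolation=cv2.INTER_CUBIC))
```

```text
t 22.85 pos [0.6425 0.0928 0.0341] jawyaw 2.4 w 0.0519 F [ 0.5 -0.5 -2. ] q6 0.05
  travel cm [-0.02  0.36 -0.08] rot [-0.    -0.002 -0.   ] dist 0.4 cm ang 0.1
```

View pics/c7.png

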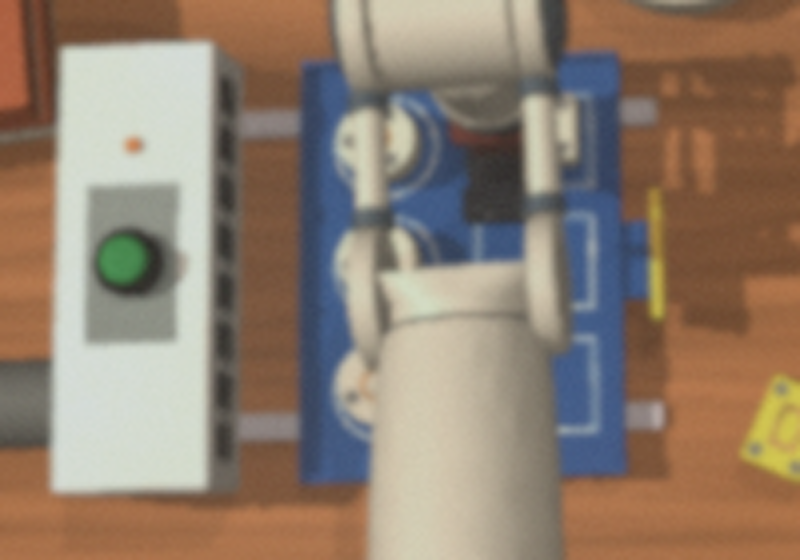

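Request:
step_arm(
  moves=[
    {"fingers": 4.7,"travel": [0,0.2,0],"rot": [0,0,0]},
    {"fingers": 4.7,"travel": [0,0.3,0],"rot": [0,0,0]},
    {"fingers": 4.7,"travel": [0,0.3,0],"rot": [0,0,0]},
    {"fingers": 6.4,"travel": [0,0.3,0],"rot": [0,0,0]},
    {"fingers": 6.4,"travel": [0,0.3,0],"rot": [0,0,0]},
    {"fingers": 6.4,"travel": [0,0.3,0],"rot": [0,0,0]},
    {"fingers": 6.4,"travel": [0,-1,0],"rot": [0,0,0]},
    {"fingers": 6.4,"travel": [0,-3.5,0],"rot": [0,0,0]},
    {"fingers": 8.7,"travel": [0,-7,0],"rot": [0,0,0]},
    {"fingers": 8.7,"travel": [0,-11,0],"rot": [0,0,0]},
    {"fingers": 8.7,"travel": [2,-14,-3],"rot": [0,0.1,0]},
    {"fingers": 8.7,"travel": [5,-14,-5],"rot": [0,0.2,0]},
  ],
)

```text
t: 23.9
tool_pos: [0.5965, 0.0427, 0.1822]
tcp_rot: [0.456, -0.536, 0.54, -0.462]
force: [0.5, -0.7, 0.8]
width: 0.0859
```

Request:
step_arm(
  moves=[
    {"fingers": 8.78,"travel": [3.5,0,-0.5],"rot": [0,0.1,0]},
    {"fingers": 8.78,"travel": [7,0,-1],"rot": [0,0.2,0]},
    {"fingers": 8.78,"travel": [10.5,0,-1.5],"rot": [0,0.3,0]},
    {"fingers": 8.78,"travel": [14,0,-2],"rot": [0,0.4,0]},
    {"fingers": 8.78,"travel": [17.5,0,-2.5],"rot": [0,0.5,0]},
    {"fingers": 8.78,"travel": [21,0,-3],"rot": [0,0.6,0]},
    {"fingers": 8.78,"travel": [24.5,0,-3.5],"rot": [0,0.7,0]},
    {"fingers": 8.78,"travel": [28,0,-4],"rot": [0,0.8,0]},
    {"fingers": 8.78,"travel": [30,0,-4],"rot": [0,0.9,0]},
    {"fingers": 8.78,"travel": [30,0,-4],"rot": [0,0.9,0]},
    {"fingers": 8.78,"travel": [30,0,-4],"rot": [0,0.9,0]},
  ],
)

```text
t: 24.82
tool_pos: [0.5077, -0.25, 0.175]
tcp_rot: [0.179, -0.684, 0.684, -0.18]
force: [0.3, 0.8, 0.6]
width: 0.0875
```

Run:
```python
from h import *
p,d=snapshot('top');cv2.imwrite('pics/top8.png',p)
for x in moulds('top',p,d)[0]: print(*x)
plan(.564,-.428,.1,-73)
```

```text
[240.6 173. ] 519 [0.6412 0.0955] 0.0547 [array([635.5,  89.5]), array([75. , 90.4]), np.float64(0.2)]
[411.8 200.6] 322 [ 0.5603 -0.4307] 0.0341 [array([ 564.3, -427.8]), array([69.8, 53.7]), np.float64(17.0)]
t 24.87 pos [ 0.508  -0.2491  0.1748] jawyaw -60.5 w 0.0876 F [-0.7 -0.1  0.8] q6 0.54
  travel cm [ 3.94  7.49 18.33] rot [-0.     0.218 -0.001] dist 20.2 cm ang 12.5
```

View pics/top8.png

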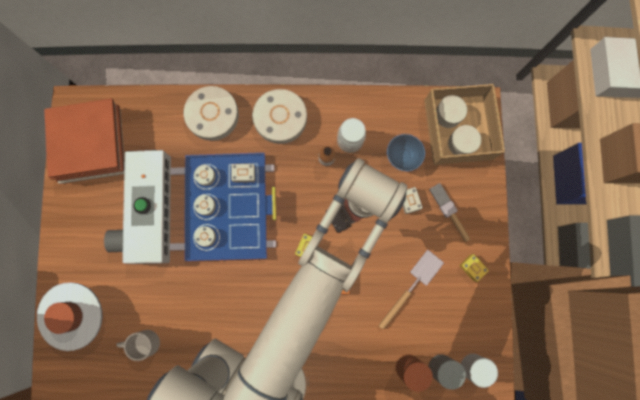

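Request:
step_arm(
  moves=[
    {"fingers": 7.0,"travel": [0.8,0,3.5],"rot": [0,0.07,0]},
    {"fingers": 7.0,"travel": [1.6,0,7],"rot": [0,0.14,0]},
    {"fingers": 7.0,"travel": [2.4,0,11],"rot": [0,0.22,0]},
    {"fingers": 7.0,"travel": [3.2,0,15],"rot": [0,0.22,0]},
    {"fingers": 7.0,"travel": [3.9,2,18.3],"rot": [0,0.22,0]},
    {"fingers": 7.0,"travel": [3.9,6,18.3],"rot": [0,0.22,0]},
    {"fingers": 7.0,"travel": [3.9,9,18.3],"rot": [0,0.22,0]},
    {"fingers": 7.0,"travel": [3.9,10,18.3],"rot": [0,0.22,0]},
    {"fingers": 7.0,"travel": [3.9,10,18.3],"rot": [0,0.22,0]},
    {"fingers": 7.0,"travel": [3.9,10,18.3],"rot": [0,0.22,0]},
  ],
)

```text
t: 25.7
tool_pos: [0.5645, -0.4267, 0.0752]
tcp_rot: [0.104, -0.699, 0.699, -0.104]
force: [-0.7, -1.1, -0.2]
width: 0.0699
```

Run:
```python
from h import *
p,d=snapshot('side');cv2.imwrite('pics/side8.png',cv2.resize(p[130:270,250:450],None,fx=4,fy=4,interpolation=cv2.INTER_CUBIC))
plan(.564,-.428,.009,-73)
```

```text
t 25.75 pos [ 0.5651 -0.4274  0.0772] jawyaw -73.1 w 0.0702 F [-0.4 -0.1  0.9] q6 0.58
  travel cm [0.14 6.82 0.  ] rot [-0.003 -0.002 -0.002] dist 6.8 cm ang 0.2
```

View pics/side8.png

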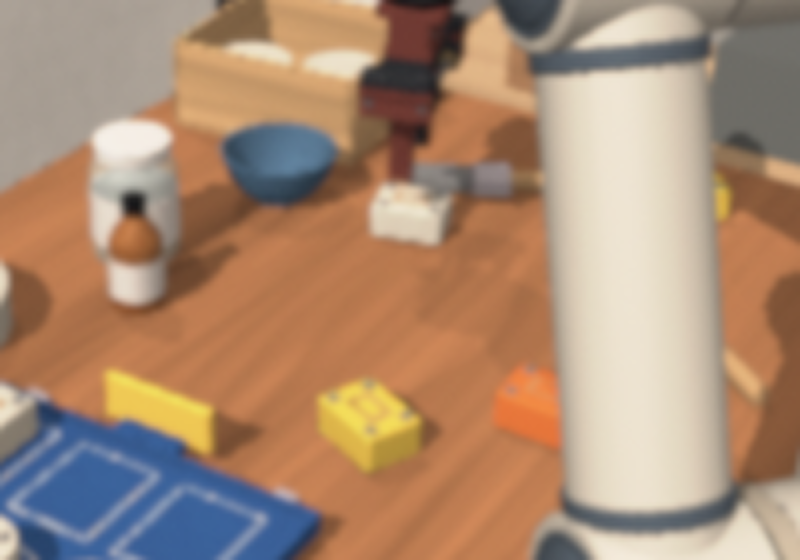

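Request:
step_arm(
  moves=[
    {"fingers": 7.0,"travel": [0.1,2,0],"rot": [0,0,0]},
    {"fingers": 7.0,"travel": [0.1,4,0],"rot": [0,0,0]},
    {"fingers": 7.0,"travel": [0.1,6,0],"rot": [0,0,0]},
    {"fingers": 7.0,"travel": [0.1,6.7,0],"rot": [0,0,0]},
    {"fingers": 7.0,"travel": [0.1,6.7,0],"rot": [0,0,0]},
    {"fingers": 7.0,"travel": [0.1,6.7,0],"rot": [0,0,0]},
    {"fingers": 4.7,"travel": [0.1,6.7,0],"rot": [0,0,0]},
    {"fingers": 4.7,"travel": [0.1,6.7,0],"rot": [0,0,0]},
    {"fingers": 4.7,"travel": [0.1,6.7,0],"rot": [0,0,0]},
    {"fingers": 4.7,"travel": [0.1,6.7,0],"rot": [0,0,0]},
    {"fingers": 4.7,"travel": [0.1,6.7,0],"rot": [0,0,0]},
    {"fingers": 4.7,"travel": [0.1,6.7,0],"rot": [0,0,0]},
  ],
)

```text
t: 26.75
tool_pos: [0.5635, -0.429, 0.0088]
tcp_rot: [0.102, -0.699, 0.7, -0.104]
force: [1.0, -0.3, 5.5]
width: 0.052
```

Run:
```python
from h import *
plan(.5468,.0888,.13,2.5)
```

```text
t 26.75 pos [ 0.5635 -0.429   0.0088] jawyaw -73.2 w 0.0520 F [ 1.  -0.3  5.5] q6 0.58
  travel cm [-13.36 -12.23 -50.03] rot [-0.004 -1.322  0.   ] dist 53.2 cm ang 75.7
```

Request:
step_arm(
  moves=[
    {"fingers": 4.7,"travel": [0,-3,0],"rot": [0,0,0]},
    {"fingers": 4.7,"travel": [0,-6.5,0],"rot": [0,0,0]},
    {"fingers": 4.7,"travel": [0,-10,0],"rot": [0,0,0]},
    {"fingers": 4.7,"travel": [-0.8,-12,-3],"rot": [0,-0.1,0]},
    {"fingers": 4.7,"travel": [-1.7,-12,-6.5],"rot": [0,-0.2,0]},
    {"fingers": 4.7,"travel": [-2.6,-12,-10],"rot": [0,-0.3,0]},
    {"fingers": 4.7,"travel": [-3.5,-12,-13.5],"rot": [0,-0.4,0]},
    {"fingers": 4.7,"travel": [-4.4,-12,-17],"rot": [0,-0.5,0]},
    {"fingers": 4.7,"travel": [-5.3,-12,-20.5],"rot": [0,-0.6,0]},
    {"fingers": 4.7,"travel": [-6.2,-12,-24],"rot": [0,-0.7,0]},
    {"fingers": 4.7,"travel": [-6.2,-12,-24],"rot": [0,-0.7,0]},
    {"fingers": 4.7,"travel": [-6.2,-12,-24],"rot": [0,-0.7,0]},
  ],
)

```text
t: 27.75
tool_pos: [0.5526, -0.1786, 0.1266]
tcp_rot: [-0.338, 0.622, -0.621, 0.337]
force: [0.3, -0.7, -1.9]
width: 0.0518
```

Run:
```python
from h import *
plan(.5468,.0888,.09,2.5)
```

```text
t 27.75 pos [ 0.5526 -0.1786  0.1266] jawyaw -33.0 w 0.0518 F [ 0.3 -0.7 -1.9] q6 0.20
  travel cm [-22.12   3.67 -15.03] rot [ 0.001 -0.619 -0.   ] dist 27.0 cm ang 35.5
```

Request:
step_arm(
  moves=[
    {"fingers": 4.7,"travel": [-3,0,-2],"rot": [0,-0.1,0]},
    {"fingers": 4.7,"travel": [-6,0,-4],"rot": [0,-0.2,0]},
    {"fingers": 4.7,"travel": [-9,0,-6],"rot": [0,-0.3,0]},
    {"fingers": 4.7,"travel": [-12,0,-8],"rot": [0,-0.4,0]},
    {"fingers": 4.7,"travel": [-15,0,-10],"rot": [0,-0.5,0]},
    {"fingers": 4.7,"travel": [-18,0,-12],"rot": [0,-0.6,0]},
    {"fingers": 4.7,"travel": [-21,0,-14.3],"rot": [0,-0.62,0]},
    {"fingers": 4.7,"travel": [-22.1,2,-15],"rot": [0,-0.62,0]},
    {"fingers": 4.7,"travel": [-22.1,5,-15],"rot": [0,-0.62,0]},
    {"fingers": 4.7,"travel": [-22.1,6,-15],"rot": [0,-0.62,0]},
    {"fingers": 4.7,"travel": [-22.1,6,-15],"rot": [0,-0.62,0]},
    {"fingers": 4.7,"travel": [-22.1,6,-15],"rot": [0,-0.62,0]},
  ],
)

```text
t: 28.75
tool_pos: [0.5477, 0.0853, 0.0664]
tcp_rot: [0.511, -0.49, 0.49, -0.509]
force: [1.0, 0.7, -0.4]
width: 0.0517
```

Run:
```python
from h import *
plan(.5468,.0888,.031,2.5)
```

```text
t 28.75 pos [0.5477 0.0853 0.0664] jawyaw 2.3 w 0.0517 F [ 1.   0.7 -0.4] q6 0.05
  travel cm [-0.35  3.54 -0.07] rot [ 0.002 -0.004  0.   ] dist 3.6 cm ang 0.3
```

Request:
step_arm(
  moves=[
    {"fingers": 4.7,"travel": [-0.3,0.8,0],"rot": [0,0,0]},
    {"fingers": 4.7,"travel": [-0.3,1.8,0],"rot": [0,0,0]},
    {"fingers": 4.7,"travel": [-0.3,2.7,0],"rot": [0,0,0]},
    {"fingers": 4.7,"travel": [-0.3,3.2,0],"rot": [0,0,0]},
    {"fingers": 4.7,"travel": [-0.3,3.4,0],"rot": [0,0,0]},
    {"fingers": 4.7,"travel": [-0.3,3.4,0],"rot": [0,0,0]},
    {"fingers": 4.7,"travel": [-0.3,3.4,0],"rot": [0,0,0]},
  ],
)

```text
t: 29.33
tool_pos: [0.5478, 0.0895, 0.033]
tcp_rot: [0.51, -0.489, 0.489, -0.51]
force: [-0.5, -0.4, -1.3]
width: 0.0521
```

Request:
step_arm(
  moves=[
    {"fingers": 4.7,"travel": [0,0.2,0],"rot": [0,0,0]},
    {"fingers": 4.7,"travel": [0,0.2,0],"rot": [0,0,0]},
    {"fingers": 6.4,"travel": [0,0.2,0],"rot": [0,0,0]},
    {"fingers": 6.4,"travel": [0,0.2,0],"rot": [0,0,0]},
    {"fingers": 6.4,"travel": [0,0.2,0],"rot": [0,0,0]},
    {"fingers": 6.4,"travel": [0,-1,0],"rot": [0,0,0]},
    {"fingers": 6.4,"travel": [0,-3.5,0],"rot": [0,0,0]},
    {"fingers": 6.4,"travel": [0,-7,0],"rot": [0,0,0]},
    {"fingers": 6.4,"travel": [0,-11,0],"rot": [0,0,0]},
    {"fingers": 6.4,"travel": [3,-12,0],"rot": [0,0,0]},
    {"fingers": 6.4,"travel": [7,-12,0],"rot": [0,0,0]},
    {"fingers": 6.4,"travel": [11,-12,0],"rot": [0,0,0]},
  ],
)

```text
t: 30.33
tool_pos: [0.5533, -0.0208, 0.1565]
tcp_rot: [-0.51, 0.487, -0.49, 0.512]
force: [0.4, 0.3, -0.5]
width: 0.0643
```

Request:
step_arm(
  moves=[
    {"fingers": 0,"travel": [4,0,0],"rot": [0,0,0]},
    {"fingers": 0,"travel": [8,0,0],"rot": [0,0,0]},
    {"fingers": 0,"travel": [10,0,0],"rot": [0,0,0]},
    {"fingers": 0,"travel": [10,0,0],"rot": [0,0,0]},
    {"fingers": 0,"travel": [10,0,0],"rot": [0,0,0]},
  ],
)

```text
t: 30.75
tool_pos: [0.5566, -0.1211, 0.1538]
tcp_rot: [-0.51, 0.49, -0.49, 0.51]
force: [-0.0, 0.6, -1.2]
width: 0.0342
```

Run:
```python
from h import *
p,d=snapshot('top');cv2.imwrite('pics/c9.png',cv2.resize(p[140:280,110:310],None,fx=4,fy=4,interpolation=cv2.INTER_CUBIC))
for x in moulds('top',p,d,.045,.065)[0]: print(*x)
plan(.5515,-.05,.03,2.5)
```

```text
[242.5 171.8] 376 [0.6428 0.0877] 0.0564 [array([645.5,  87.8]), array([53.1, 67.7]), np.float64(1.7)]
[203.6 174.1] 303 [0.6366 0.2078] 0.0563 [array([637.9, 209.3]), array([56.3, 59.1]), np.float64(0.2)]
[203.7 204.3] 309 [0.5434 0.204 ] 0.0566 [array([544.2, 205. ]), array([57.3, 57.6]), np.float64(46.3)]
[242.  202.1] 393 [0.5502 0.0873] 0.0562 [array([550.4,  88.6]), array([52.6, 67.1]), np.float64(1.3)]
[203.8 235.8] 315 [0.4478 0.2004] 0.0562 [array([448.4, 201.7]), array([58.6, 59.2]), np.float64(46.1)]
t 30.80 pos [ 0.5567 -0.1199  0.1537] jawyaw 2.4 w 0.0300 F [-0.5 -0.3 -0.8] q6 -0.31
  travel cm [-7.   12.37 -0.24] rot [-0.001 -0.002 -0.   ] dist 14.2 cm ang 0.1
```

View pics/c9.png

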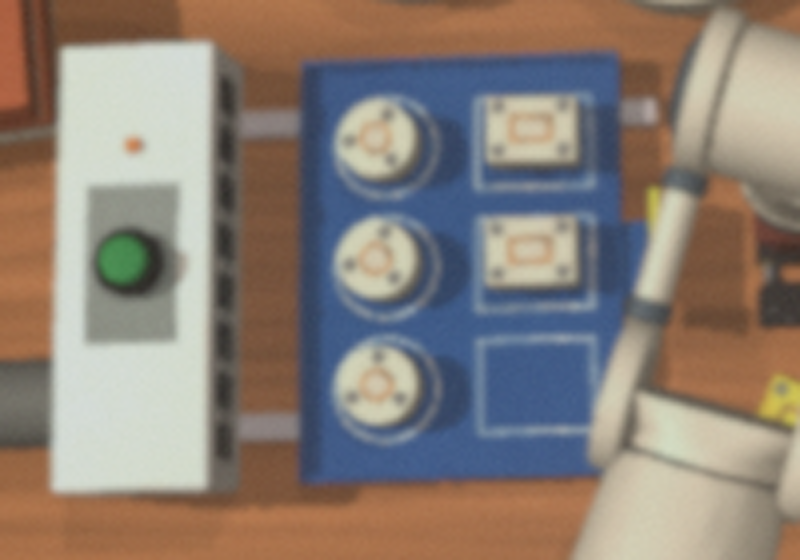

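All five moulds sit inside their outlines, with about 3 mm of offset at worst. Next is pushing the tray.

Request:
step_arm(
  moves=[
    {"fingers": 0,"travel": [-2,1,-0.2],"rot": [0,0,0]},
    {"fingers": 0,"travel": [-4,3,-0.2],"rot": [0,0,0]},
    {"fingers": 0,"travel": [-6,6.5,-0.2],"rot": [0,0,0]},
    {"fingers": 0,"travel": [-6.5,10,-0.2],"rot": [0,0,0]},
    {"fingers": 0,"travel": [-6.5,12,-0.2],"rot": [0,0,0]},
    {"fingers": 0,"travel": [-6.5,12,-0.2],"rot": [0,0,0]},
    {"fingers": 0,"travel": [-6.5,12,-0.2],"rot": [0,0,0]},
  ],
)

```text
t: 31.38
tool_pos: [0.5512, -0.0537, 0.0325]
tcp_rot: [0.511, -0.489, 0.488, -0.511]
force: [0.7, -0.1, -0.1]
width: 0.0004
```

Run:
```python
from h import *
p,d=snapshot('side');cv2.imwrite('pics/side10.png',cv2.resize(p[180:330,180:380],None,fx=4,fy=4,interpolation=cv2.INTER_CUBIC))
plan(.5515,-.03,.03,2.5)
```

```text
t 31.43 pos [ 0.5525 -0.0544  0.0345] jawyaw 2.5 w 0.0001 F [-1.1  0.   0.9] q6 -0.20
  travel cm [-2.44  0.45  0.01] rot [-0.001 -0.     0.   ] dist 2.5 cm ang 0.1
```

View pics/side10.png

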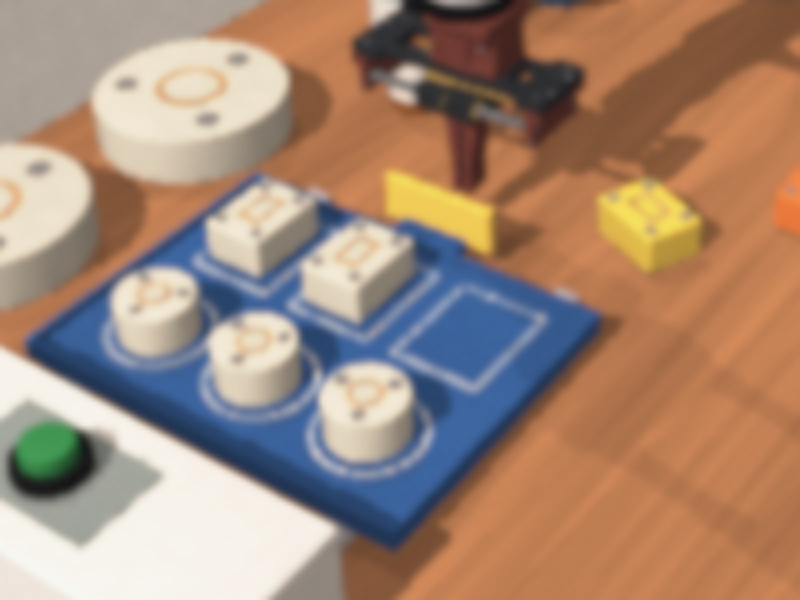

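Request:
step_arm(
  moves=[
    {"fingers": 0,"travel": [-0.5,0.2,0],"rot": [0,0,0]},
    {"fingers": 0,"travel": [-1.0,0.2,0],"rot": [0,0,0]},
    {"fingers": 0,"travel": [-1.5,0.2,0],"rot": [0,0,0]},
    {"fingers": 0,"travel": [-1.9,0.2,0],"rot": [0,0,0]},
    {"fingers": 0,"travel": [-2.2,0.2,0],"rot": [0,0,0]},
    {"fingers": 0,"travel": [-2.5,0.2,0],"rot": [0,0,0]},
    {"fingers": 0,"travel": [-2.8,0.2,0],"rot": [0,0,0]},
    {"fingers": 0,"travel": [-3.1,0.2,0],"rot": [0,0,0]},
    {"fingers": 0,"travel": [-3.4,0.2,0],"rot": [0,0,0]},
    {"fingers": 0,"travel": [-3.7,0.2,0],"rot": [0,0,0]},
    {"fingers": 0,"travel": [-4.0,0.2,0],"rot": [0,0,0]},
    {"fingers": 0,"travel": [-4.3,0.2,0],"rot": [0,0,0]},
  ],
)

```text
t: 32.43
tool_pos: [0.5501, -0.0126, 0.0309]
tcp_rot: [0.51, -0.489, 0.49, -0.51]
force: [0.7, -3.2, 0.3]
width: 0.0006
```

Request:
step_arm(
  moves=[
    {"fingers": 0,"travel": [-0.3,0,0],"rot": [0,0,0]},
    {"fingers": 0,"travel": [-0.6,0,0],"rot": [0,0,0]},
    {"fingers": 0,"travel": [-0.9,0,0],"rot": [0,0,0]},
    {"fingers": 0,"travel": [-1.2,0,0],"rot": [0,0,0]},
    {"fingers": 0,"travel": [-1.5,0,0],"rot": [0,0,0]},
    {"fingers": 0,"travel": [-1.8,0,0],"rot": [0,0,0]},
    {"fingers": 0,"travel": [-2.1,0,0],"rot": [0,0,0]},
    {"fingers": 0,"travel": [-2.4,0,0],"rot": [0,0,0]},
    {"fingers": 0,"travel": [-2.7,0,0],"rot": [0,0,0]},
    {"fingers": 0,"travel": [-3.0,0,0],"rot": [0,0,0]},
    {"fingers": 0,"travel": [-3.3,0,0],"rot": [0,0,0]},
    {"fingers": 0,"travel": [-3.6,0,0],"rot": [0,0,0]},
  ],
)

```text
t: 33.43
tool_pos: [0.5487, 0.0238, 0.0309]
tcp_rot: [-0.51, 0.489, -0.489, 0.51]
force: [1.6, -4.2, -1.1]
width: 0.0005
```

Run:
```python
from h import *
plan(.5495,.039,.031,2.5)
p,d=snapshot('top');cv2.imwrite('pics/c11.png',cv2.resize(p[140:280,110:310],None,fx=4,fy=4,interpolation=cv2.INTER_CUBIC))
```

```text
t 33.43 pos [0.5487 0.0238 0.0309] jawyaw 2.4 w 0.0005 F [ 1.6 -4.2 -1.1] q6 -0.06
  travel cm [-1.51 -0.01  0.15] rot [-0.    -0.002  0.   ] dist 1.5 cm ang 0.1
```

View pics/c11.png

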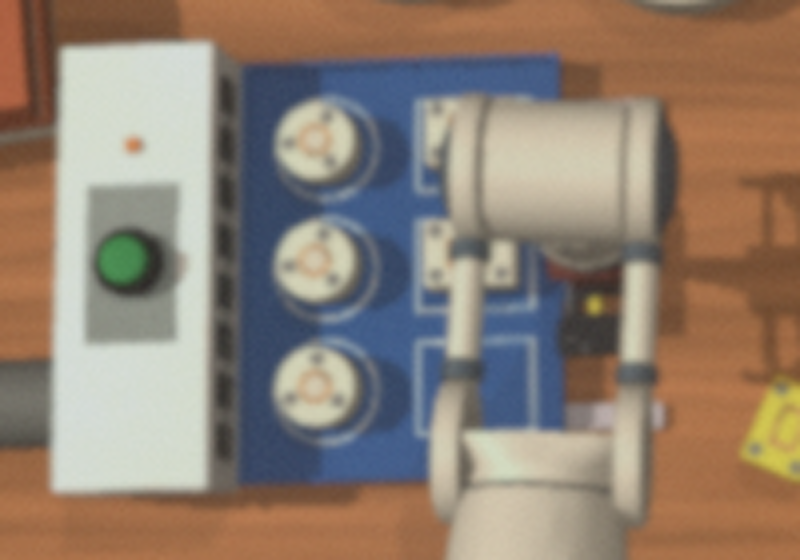

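Request:
step_arm(
  moves=[
    {"fingers": 0,"travel": [-0.2,0,0],"rot": [0,0,0]},
    {"fingers": 0,"travel": [-0.4,0,0],"rot": [0,0,0]},
    {"fingers": 0,"travel": [-0.6,0,0],"rot": [0,0,0]},
    {"fingers": 0,"travel": [-0.8,0,0],"rot": [0,0,0]},
    {"fingers": 0,"travel": [-0.9,0,0],"rot": [0,0,0]},
    {"fingers": 0,"travel": [-1.0,0,0],"rot": [0,0,0]},
  ],
)

```text
t: 33.98
tool_pos: [0.5485, 0.0243, 0.0312]
tcp_rot: [0.513, -0.486, 0.495, -0.505]
force: [3.8, -36.7, -0.9]
width: 0.0006
```

Request:
step_arm(
  moves=[
    {"fingers": 0,"travel": [-0.1,0,0],"rot": [0,0,0]},
    {"fingers": 0,"travel": [-0.2,0,0],"rot": [0,0,0]},
    {"fingers": 0,"travel": [-0.3,0,0],"rot": [0,0,0]},
  ],
)

```text
t: 34.23
tool_pos: [0.5485, 0.0243, 0.0313]
tcp_rot: [0.514, -0.485, 0.497, -0.503]
force: [3.9, -46.5, -0.8]
width: 0.0003
```

Request:
step_arm(
  moves=[
    {"fingers": 0,"travel": [0.8,0,0],"rot": [0,0,0]},
    {"fingers": 0,"travel": [1.6,0,0],"rot": [0,0,0]},
    {"fingers": 0,"travel": [2.5,0,0],"rot": [0,0,0]},
    {"fingers": 0,"travel": [5,-2,0],"rot": [0,0,0]},
    {"fingers": 0,"travel": [7,-5,0],"rot": [0,0,0]},
    {"fingers": 0,"travel": [10,-8,0],"rot": [0,0,0]},
    {"fingers": 0,"travel": [13,-12,0],"rot": [0,0,0]},
    {"fingers": 0,"travel": [15,-13,0],"rot": [0,0,0]},
    {"fingers": 0,"travel": [15,-13,0],"rot": [0,0,0]},
  ],
)

```text
t: 34.98
tool_pos: [0.556, -0.1168, 0.1667]
tcp_rot: [-0.509, 0.487, -0.493, 0.511]
force: [0.7, 0.5, -0.1]
width: 0.0005
```

Run:
```python
from h import *
s,d2=snapshot('side');cv2.imwrite('pics/side12.png',cv2.resize(s[180:330,130:330],None,fx=4,fy=4,interpolation=cv2.INTER_CUBIC))
p,d=snapshot('top');cv2.imwrite('pics/top12.png',p);cv2.imwrite('pics/c12.png',cv2.resize(p[140:280,110:310],None,fx=4,fy=4,interpolation=cv2.INTER_CUBIC))
np.save('pics/top12.npy',d)
for x in moulds('top',p,d,.045,.065)[0]: print(*x)
hsv=cv2.cvtColor(p,cv2.COLOR_BGR2HSV);v=hsv[...,1].astype(float)
roi=np.zeros((400,640),bool);roi[158:258,172:250]=1;blue=np.median(v[roi]&0xff if 0 else v[roi])
C=cloud('top',d)
m=((v<blue-45)&roi&(C[...,2]<.03)).astype(np.uint8)
n,l,st,c=cv2.connectedComponentsWithStats(m)
for i in range(1,n):
    if st[i,4]>40:
        vv,uu=np.nonzero(l==i);w=atz('top',np.c_[uu,vv],.022);rc=cv2.minAreaRect((w[:,:2]*1000).astype(np.float32));print(c[i].round(1),st[i,4],[np.round(q,1) for q in rc])
B=C[155:255,125:175].reshape(-1,3);B=B[(B[:,2]>.08)&(B[:,2]<.09)];print('blower top',np.percentile(B,[1,99],axis=0))
plan()
```

```text
[188.6 174.6] 293 [0.6356 0.2555] 0.0562 [array([636.2, 254.3]), array([60. , 55.9]), np.float64(2.3)]
[227. 172.] 389 [0.6427 0.1357] 0.0563 [array([644.3, 137.2]), array([50.1, 69. ]), np.float64(0.2)]
[188.4 204.7] 299 [0.5417 0.251 ] 0.0562 [array([542.4, 252.5]), array([57.5, 57.6]), np.float64(46.4)]
[227.  202.7] 394 [0.5493 0.1342] 0.0562 [array([549.6, 134.3]), array([52.4, 67.2]), np.float64(1.5)]
[188.6 236.3] 304 [0.446  0.2466] 0.0558 [array([445.9, 248.1]), array([56.5, 57.5]), np.float64(64.9)]
[214.8 176. ] 45 [array([640.1, 177.4]), array([73.6, 12.6]), np.float64(2.0)]
[182.4 180.9] 65 [array([627.4, 280.8]), array([80.4, 30.2]), np.float64(23.8)]
[216.2 209.3] 73 [array([533.5, 172.6]), array([84.3, 39.9]), np.float64(33.7)]
[180.5 210.7] 43 [array([533.3, 285.9]), array([55.6, 17. ]), np.float64(27.1)]
[182.5 242.1] 70 [array([433.6, 271.4]), array([80. , 30.3]), np.float64(30.6)]
blower top [[0.39131284 0.32300811 0.08026672]
 [0.68844263 0.44172028 0.08984308]]
t 35.08 pos [ 0.5546 -0.1133  0.1615] jawyaw 2.4 w 0.0004 F [ 0.3  0.2 -0.2] q6 -0.30
  travel cm [0. 0. 0.] rot [-0.001  0.    -0.001] dist 0.0 cm ang 0.1
```

View pics/side12.png

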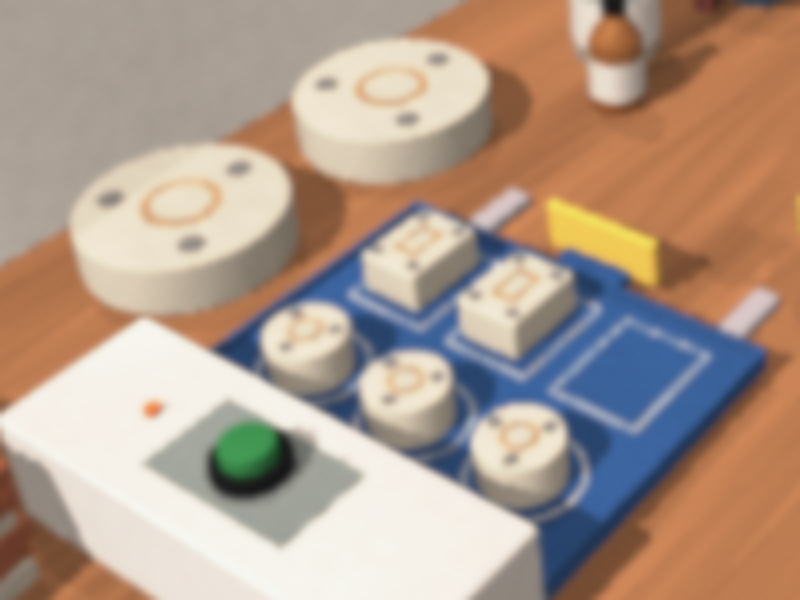

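View pics/c12.png

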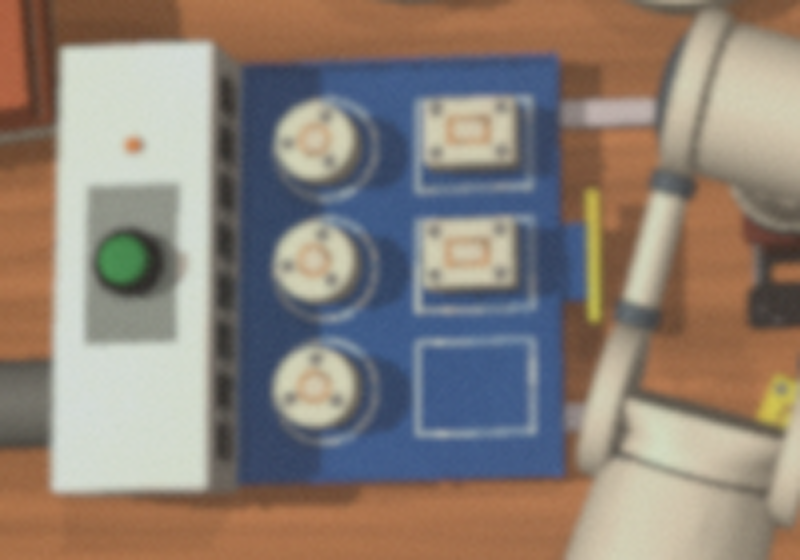

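Run:
```python
from h import *
p=cv2.imread('pics/top12.png');d=np.load('pics/top12.npy');C=cloud('top',d)
# white blower top contour at z=.085
hsv=cv2.cvtColor(p,cv2.COLOR_BGR2HSV)
m=(C[...,2]>.075)&(C[...,2]<.13);m[:140]=0;m[275:]=0;m[:,:115]=0;m[:,185:]=0
m=m.astype(np.uint8);n,l,s,c=cv2.connectedComponentsWithStats(m);i=1+np.argmax(s[1:,4]);vv,uu=np.nonzero(l==i)
w=atz('top',np.c_[uu,vv],.085);rc=cv2.minAreaRect((w[:,:2]*1000).astype(np.float32));print('blower',rc)
# tray extents blue
b=(hsv[...,0]>100)&(hsv[...,0]<125)&(hsv[...,1]>120);b[:150]=0;b[265:]=0;b[:,170:]&=True;b[:,:168]=0;b[:,255:]=0
n,l,s,c=cv2.connectedComponentsWithStats(b.astype(np.uint8));i=1+np.argmax(s[1:,4]);vv,uu=np.nonzero(l==i)
print('near tray edge px col',uu[vv==185].max(),atz('top',[[uu[vv==185].max()+.5,185]],.028))
p0=cv2.imread('pics/top0.png');h0=cv2.cvtColor(p0,cv2.COLOR_BGR2HSV)
b=(h0[...,0]>100)&(h0[...,0]<125)&(h0[...,1]>120)
r=np.nonzero(b[185,180:275])[0]+180;print('initial tray cols',r.min(),r.max(),atz('top',[[r.min()-.5,185],[r.max()+.5,185]],.028))
u=lambda q:None
g=((hsv[...,0]>50)&(hsv[...,0]<85)&(hsv[...,1]>100));g[:150]=0;g[240:]=0;g[:,170:]=0
print('btn z pctl',np.percentile(C[g][:,2],[10,50,90]),g.sum()); vv,uu=np.nonzero(g)
for z in(.10,.105,.11,.115): print(z,[round(float(t),1) for t in cv2.minEnclosingCircle((atz('top',np.c_[uu,vv],z)[:,:2]*1000).astype(np.float32))[0]])
s,ds=snapshot('side');Cs=cloud('side',ds);hs=cv2.cvtColor(s,cv2.COLOR_BGR2HSV)
g=((hs[...,0]>50)&(hs[...,0]<85)&(hs[...,1]>100));g[:,:150]=0;g[:270]=0;g[320:]=0;g[:,250:]=0
print('side btn',g.sum(),np.percentile(Cs[g],[5,50,95],axis=0).round(4))
```

```text
blower ((534.9005737304688, 392.4405822753906), (338.3634338378906, 146.96348571777344), 1.6355446577072144)Traceback (most recent call last):
  File "<stdin>", line 11, in <module>
    return umr_maximum(a, axis, None, out, keepdims, initial, where)
ValueError: zero-size array to reduction operation maximum which has no identity
```

Run:
```python
from h import *
p=cv2.imread('pics/top12.png');d=np.load('pics/top12.npy');C=cloud('top',d);hsv=cv2.cvtColor(p,cv2.COLOR_BGR2HSV)
g=((hsv[...,0]>50)&(hsv[...,0]<85)&(hsv[...,1]>100));g[:150]=0;g[240:]=0;g[:,170:]=0
print('btn z pctl',np.percentile(C[g][:,2],[10,50,90]),g.sum()); vv,uu=np.nonzero(g)
for z in(.10,.105,.11,.115): print(z,[round(float(t),1) for t in cv2.minEnclosingCircle((atz('top',np.c_[uu,vv],z)[:,:2]*1000).astype(np.float32))[0]])
s,ds=snapshot('side');Cs=cloud('side',ds);hs=cv2.cvtColor(s,cv2.COLOR_BGR2HSV)
g=((hs[...,0]>50)&(hs[...,0]<85)&(hs[...,1]>100));g[:,:150]=0;g[:270]=0;g[320:]=0;g[:,250:]=0
print('side btn',g.sum(),np.percentile(Cs[g],[5,50,95],axis=0).round(4)); np.save('pics/g.npy',g)
vv,uu=np.nonzero(g)
for z in(.105,.11,.115): print(z,[round(float(t),1) for t in cv2.minEnclosingCircle((atz('side',np.c_[uu,vv],z)[:,:2]*1000).astype(np.float32))[0]])
plan(.536,.382,.2,2.5)
```

```text
btn z pctl [0.10516855 0.10911411 0.11245899] 102
0.1 [536.6, 385.8]
0.105 [535.9, 384.0]
0.11 [535.2, 382.2]
0.115 [534.5, 380.5]
side btn 182 [[0.5135 0.3709 0.0944]
 [0.5242 0.386  0.1056]
 [0.5395 0.3994 0.1085]]
0.105 [524.2, 385.4]
0.11 [519.6, 388.3]
0.115 [514.9, 391.2]
t 35.13 pos [ 0.554  -0.1124  0.16  ] jawyaw 2.4 w 0.0004 F [ 0.4 -0.   0. ] q6 -0.30
  travel cm [-49.48  -3.91   0.29] rot [ 0.001 -0.001 -0.002] dist 49.6 cm ang 0.1
```

Request:
step_arm(
  moves=[
    {"fingers": 0,"travel": [-2,-2,0],"rot": [0,0,0]},
    {"fingers": 0,"travel": [-6,-4,0],"rot": [0,0,0]},
    {"fingers": 0,"travel": [-10,-4,0],"rot": [0,0,0]},
    {"fingers": 0,"travel": [-14,-4,0],"rot": [0,0,0]},
    {"fingers": 0,"travel": [-18,-4,0],"rot": [0,0,0]},
    {"fingers": 0,"travel": [-22,-4,0],"rot": [0,0,0]},
    {"fingers": 0,"travel": [-26,-4,0],"rot": [0,0,0]},
    {"fingers": 0,"travel": [-30,-4,0],"rot": [0,0,0]},
    {"fingers": 0,"travel": [-34,-4,0],"rot": [0,0,0]},
    {"fingers": 0,"travel": [-38,-4,0],"rot": [0,0,0]},
    {"fingers": 0,"travel": [-42,-4,0],"rot": [0,0,0]},
    {"fingers": 0,"travel": [-46,-4,0],"rot": [0,0,0]},
  ],
)

```text
t: 36.13
tool_pos: [0.5325, 0.3495, 0.1985]
tcp_rot: [0.512, -0.489, 0.488, -0.51]
force: [0.9, 0.1, -0.6]
width: 0.0005
```

Request:
step_arm(
  moves=[
    {"fingers": 0,"travel": [-2,0,0],"rot": [0,0,0]},
    {"fingers": 0,"travel": [-3.5,0,0],"rot": [0,0,0]},
    {"fingers": 0,"travel": [-3.5,3,0],"rot": [0,0,0]},
    {"fingers": 0,"travel": [-3.5,6,0],"rot": [0,0,0]},
    {"fingers": 0,"travel": [-3.5,6.5,0],"rot": [0,0,0]},
    {"fingers": 0,"travel": [-3.5,6.5,0],"rot": [0,0,0]},
  ],
)

```text
t: 36.63
tool_pos: [0.5305, 0.3812, 0.1308]
tcp_rot: [0.514, -0.49, 0.488, -0.508]
force: [0.4, 0.6, 0.8]
width: 0.0002
```

Run:
```python
from h import *
plan(.533,.384,.115,2.5)
s,ds=snapshot('side');cv2.imwrite('pics/side13.png',cv2.resize(s[180:330,130:330],None,fx=4,fy=4,interpolation=cv2.INTER_CUBIC))
print(proj('side',[[.533,.384,.109]]),(proj('side',[[.533,.384,.109]])-[130,180])*4)
```

```text
t 36.63 pos [0.5305 0.3812 0.1308] jawyaw 2.5 w 0.0002 F [0.4 0.6 0.8] q6 0.53
  travel cm [-0.28  1.57  0.28] rot [0.008 0.    0.004] dist 1.6 cm ang 0.5
[[189.57276822 289.37344449]] [[238.29107286 437.49377797]]
```

View pics/side13.png

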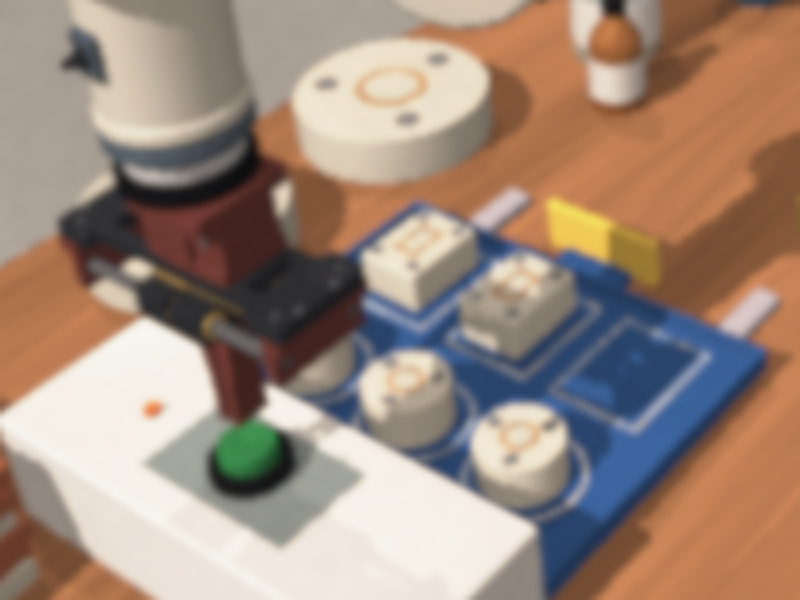

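Request:
step_arm(
  moves=[
    {"fingers": 0,"travel": [0,0.6,0.2],"rot": [0,0,0]},
    {"fingers": 0,"travel": [0,1.2,0.2],"rot": [0,0,0]},
    {"fingers": 0,"travel": [0,1.6,0.2],"rot": [0,0,0]},
    {"fingers": 0,"travel": [0,1.8,0.2],"rot": [0,0,0]},
    {"fingers": 0,"travel": [0,2.0,0.2],"rot": [0,0,0]},
    {"fingers": 0,"travel": [0,2.0,0.2],"rot": [0,0,0]},
  ],
)

```text
t: 37.18
tool_pos: [0.5355, 0.3812, 0.1157]
tcp_rot: [0.51, -0.489, 0.489, -0.51]
force: [-0.2, -0.9, 0.0]
width: 0.0004
```

Request:
step_arm(
  moves=[
    {"fingers": 0,"travel": [0,0.2,0],"rot": [0,0,0]},
    {"fingers": 0,"travel": [0,0.4,0],"rot": [0,0,0]},
    {"fingers": 0,"travel": [0,0.6,0],"rot": [0,0,0]},
    {"fingers": 0,"travel": [0,0.7,0],"rot": [0,0,0]},
  ],
)

```text
t: 37.52
tool_pos: [0.5356, 0.3813, 0.1088]
tcp_rot: [-0.51, 0.489, -0.489, 0.51]
force: [-0.6, 0.3, 1.8]
width: 0.0004
```

Request:
step_arm(
  moves=[
    {"fingers": 0,"travel": [0,0.2,0],"rot": [0,0,0]},
    {"fingers": 0,"travel": [0,0.3,0],"rot": [0,0,0]},
    {"fingers": 0,"travel": [0,0.4,0],"rot": [0,0,0]},
  ],
)

```text
t: 37.77
tool_pos: [0.5356, 0.3813, 0.1053]
tcp_rot: [-0.51, 0.489, -0.489, 0.511]
force: [-0.9, -1.0, 3.7]
width: 0.0005
```

Request:
step_arm(
  moves=[
    {"fingers": 0,"travel": [0,0.2,0],"rot": [0,0,0]},
    {"fingers": 0,"travel": [0,0.3,0],"rot": [0,0,0]},
    {"fingers": 0,"travel": [0,0.4,0],"rot": [0,0,0]},
  ],
)

```text
t: 38.02
tool_pos: [0.5356, 0.3814, 0.1013]
tcp_rot: [-0.51, 0.489, -0.489, 0.511]
force: [-2.0, -0.7, 7.2]
width: 0.0003
```

Request:
step_arm(
  moves=[
    {"fingers": 0,"travel": [0,0.1,0],"rot": [0,0,0]},
    {"fingers": 0,"travel": [0,0.2,0],"rot": [0,0,0]},
    {"fingers": 0,"travel": [0,0.2,0],"rot": [0,0,0]},
  ],
)

```text
t: 38.27
tool_pos: [0.5357, 0.3814, 0.1013]
tcp_rot: [-0.51, 0.489, -0.49, 0.511]
force: [-4.7, -2.5, 10.7]
width: 0.0005
```

Request:
step_arm(
  moves=[
    {"fingers": 0,"travel": [0,0.1,0],"rot": [0,0,0]},
    {"fingers": 0,"travel": [0,0.1,0],"rot": [0,0,0]},
    {"fingers": 0,"travel": [0,0.1,0],"rot": [0,0,0]},
  ],
)

```text
t: 38.52
tool_pos: [0.5357, 0.3814, 0.1012]
tcp_rot: [-0.51, 0.489, -0.49, 0.511]
force: [-5.8, -3.9, 13.7]
width: 0.0006
```

Request:
step_arm(
  moves=[
    {"fingers": 0,"travel": [0,-0.8,0],"rot": [0,0,0]},
    {"fingers": 0,"travel": [0,-2,0],"rot": [0,0,0]},
    {"fingers": 0,"travel": [0,-5,0],"rot": [0,0,0]},
    {"fingers": 0,"travel": [0,-9,0],"rot": [0,0,0]},
    {"fingers": 0,"travel": [3,-12,0],"rot": [0,0,0]},
    {"fingers": 0,"travel": [7,-13,0],"rot": [0,0,0]},
    {"fingers": 0,"travel": [11,-13,0],"rot": [0,0,0]},
    {"fingers": 0,"travel": [15,-13,0],"rot": [0,0,0]},
    {"fingers": 0,"travel": [19,-13,0],"rot": [0,0,0]},
    {"fingers": 0,"travel": [23,-13,0],"rot": [0,0,0]},
    {"fingers": 0,"travel": [27,-13,0],"rot": [0,0,0]},
    {"fingers": 0,"travel": [31,-13,0],"rot": [0,0,0]},
  ],
)

```text
t: 39.52
tool_pos: [0.5482, 0.0698, 0.2278]
tcp_rot: [0.51, -0.489, 0.489, -0.51]
force: [0.6, -0.4, 0.6]
width: 0.0006
```

Request:
step_arm(
  moves=[
    {"fingers": 0,"travel": [4,0,0],"rot": [0,0,0]},
    {"fingers": 0,"travel": [8,0,0],"rot": [0,0,0]},
    {"fingers": 0,"travel": [12,0,0],"rot": [0,0,0]},
    {"fingers": 0,"travel": [16,0,0],"rot": [0,0,0]},
    {"fingers": 0,"travel": [20,0,0],"rot": [0,0,0]},
    {"fingers": 0,"travel": [24,0,0],"rot": [0,0,0]},
    {"fingers": 0,"travel": [28,0,0],"rot": [0,0,0]},
    {"fingers": 0,"travel": [28,0,0],"rot": [0,0,0]},
    {"fingers": 0,"travel": [28,0,0],"rot": [0,0,0]},
  ],
)

```text
t: 40.27
tool_pos: [0.5599, -0.2101, 0.227]
tcp_rot: [0.51, -0.491, 0.49, -0.509]
force: [0.4, 0.2, -0.2]
width: 0.0005
```

Run:
```python
from h import *
s,ds=snapshot('side');cv2.imwrite('pics/side14.png',s)
p,d=snapshot('top');cv2.imwrite('pics/c14.png',cv2.resize(p[120:280,110:310],None,fx=4,fy=4*.9,interpolation=cv2.INTER_CUBIC));cv2.imwrite('pics/top14.png',p)
for x in moulds('top',p,d,.045,.065)[0]: print(*x)
C=cloud('top',d);hsv=cv2.cvtColor(p,cv2.COLOR_BGR2HSV)
g=((hsv[...,0]>50)&(hsv[...,0]<85)&(hsv[...,1]>100));g[:150]=0;g[240:]=0;g[:,170:]=0
print('btn z pctl',np.percentile(C[g][:,2],[10,50,90]))
# overlay of fitted mark outlines moved by t along tray y, and mould bottom outlines
from scipy.optimize import minimize_scalar
a=.0435;X=np.array([np.cos(a),np.sin(a)]);Y=np.array([-np.sin(a),np.cos(a)]);c0=np.array([.5443,.1467])
# block marks: measure shift from outline of empty block_mark_1
roi=np.zeros((400,640),bool);roi[222:252,208:248]=1
m=((hsv[...,1].astype(float)<90)&roi).astype(np.uint8);n,l,st,c=cv2.connectedComponentsWithStats(m);i=1+np.argmax(st[1:,4])
vv,uu=np.nonzero(l==i);w=atz('top',np.c_[uu,vv],.022);rc=cv2.minAreaRect((w[:,:2]*1000).astype(np.float32));print('empty mark',rc,'was 452.4,84.9'); 
plan()
```

```text
[188.5 174.6] 290 [0.6348 0.2543] 0.0563 [array([635.9, 256.2]), array([58.3, 57.4]), np.float64(27.4)]
[226.9 172. ] 391 [0.6425 0.136 ] 0.0564 [array([643.4, 137.1]), array([53.5, 67.9]), np.float64(1.6)]
[188.5 204.8] 301 [0.5423 0.2518] 0.0564 [array([542.4, 252.5]), array([57.5, 57.6]), np.float64(46.2)]
[227.  202.7] 394 [0.5483 0.1329] 0.0562 [array([549.6, 134.3]), array([52.4, 67.2]), np.float64(1.5)]
[188.6 236.3] 303 [0.4464 0.2479] 0.0559 [array([445.9, 248. ]), array([56.4, 57.6]), np.float64(65.2)]
btn z pctl [0.10584285 0.10942612 0.11295827]
empty mark ((449.6308898925781, 132.69189453125), (77.66107177734375, 96.05204010009766), 1.2831997871398926) was 452.4,84.9
t 40.37 pos [ 0.5603 -0.2076  0.2277] jawyaw 2.4 w 0.0001 F [-1.3 -0.1 -0. ] q6 -0.45
  travel cm [0. 0. 0.] rot [ 0.    -0.    -0.001] dist 0.0 cm ang 0.1
```

View pics/c14.png

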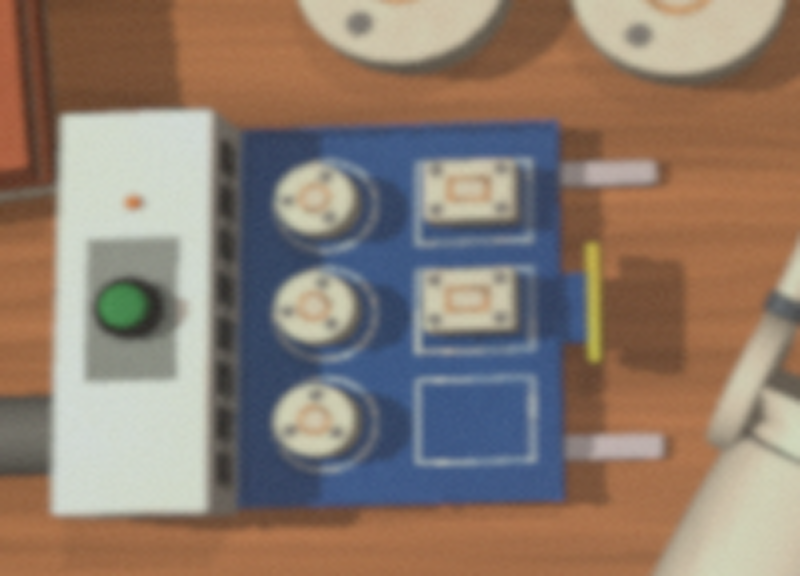

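View pics/side14.png

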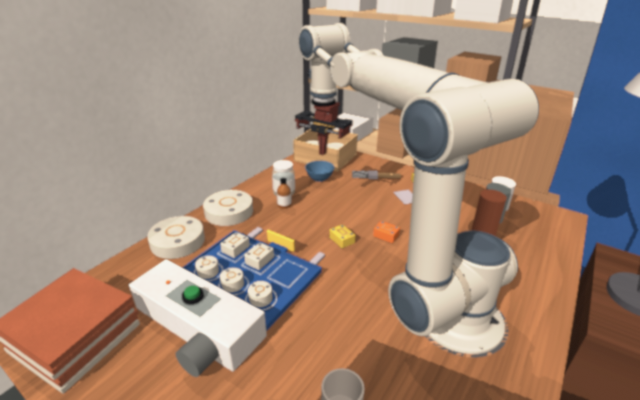

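View pics/top14.png

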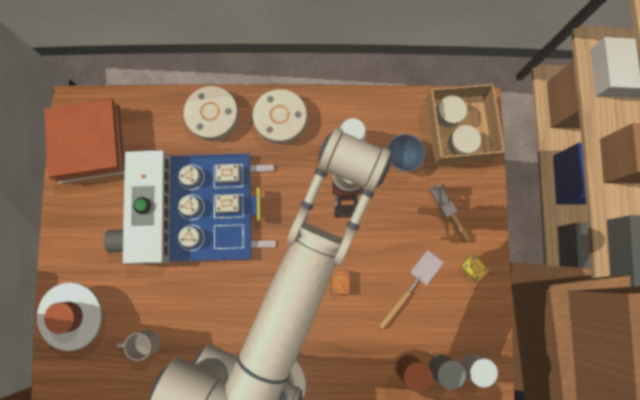

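Run:
```python
from h import *
p0=cv2.imread('pics/top0.png').astype(int);p=cv2.imread('pics/top14.png').astype(int)
for r in (190,206,225):
    print(r,'init',p0[r,160:190,:].sum(1)//3)
    print(r,'now b-r',(p[r,160:190,0]-p[r,160:190,2]))
    print(r,'init b-r',(p0[r,160:200,0]-p0[r,160:200,2]))
for z,cols in((.085,(162,163,164,165)),(.0,(168,169,170,171)),(.028,(168,169,170,171,184,185,186,187))):
    print(z,[(c,*atz('top',[[c,206]],z)[0][:2].round(4)) for c in cols])
```

```text
190 init [211 200 166 117  87  62  52  55  72  89  91  89  87  89  86  88  87  87
  85  87  88  86  87  85  81  77  72  71  72  77]
190 now b-r [ -2  -5 -12 -14  -9  -7  -4  -5  -2   7  25  37  39  44  42  44  44  43
  45  44  42  43  41  38  37  35  32  29  28  27]
190 init b-r [ -3  -5 -11 -14  -9  -6  -5  -6 -11 -20 -32 -48 -56 -57 -57 -56 -58 -58
 -58 -57 -56 -58 -58 -46 -21  11  33  43  46  51  61  70  72  75  74  72
  74  74  75  73]
206 init [212 195 158 119 100  95  87  86  91  97  92  87  84  85  85  86  86  85
  88  86  87  86  86  84  82  76  72  73  74  80]
206 now b-r [ -6  -9 -12 -14 -10  -9  -8  -8  -8   5  25  36  40  44  43  45  40  25
   4 -11 -16 -15 -17 -30 -46 -53 -48 -40 -39 -40]
206 init b-r [ -4  -9 -13 -14 -11 -10  -8  -9 -13 -22 -37 -50 -54 -56 -54 -56 -55 -55
 -56 -56 -56 -55 -54 -45 -19  15  36  43  49  57  65  70  64  54  53  63
  74  75  76  76]
225 init [207 185 143 103  71  55  58  66  80  91  95  91  89  89  89  88  88  88
  88  92  90  88  87  88  85  79  72  70  73  80]
225 now b-r [-11 -17 -18 -12  -8  -4  -5  -4   1  12  28  36  41  44  43  44  44
[... 299 characters left out ...]
t64(0.5342), np.float64(0.3215)), (164, np.float64(0.5342), np.float64(0.3184)), (165, np.float64(0.5342), np.float64(0.3154))]
0.0 [(168, np.float64(0.5459), np.float64(0.3314)), (169, np.float64(0.5459), np.float64(0.3282)), (170, np.float64(0.5459), np.float64(0.325)), (171, np.float64(0.5459), np.float64(0.3218))]
0.028 [(168, np.float64(0.5421), np.float64(0.3231)), (169, np.float64(0.5421), np.float64(0.32)), (170, np.float64(0.5421), np.float64(0.3168)), (171, np.float64(0.5421), np.float64(0.3137)), (184, np.float64(0.5423), np.float64(0.2728)), (185, np.float64(0.5423), np.float64(0.2697)), (186, np.float64(0.5423), np.float64(0.2666)), (187, np.float64(0.5424), np.float64(0.2634))]
```

The gap from tray edge to blower face now measures about 6 mm, against 5 mm expected when home. I'm handing in.

Run:
```python
from h import *
print(order.job_done())
```

```text
the job is handed in; nothing more can be done
None
```

The job is handed in: all five moulds are on the tray, the tray is pushed home, and the start button was pressed and came back up. It took about 40 s of robot time.

- **Moulds:** Five were present: three rounds and two blocks. The rounds are in the row nearer the blower. The blocks are on the middle and far outlines of the other row, lengthways along the tray's slide. The last pictures show every mould flat and inside its outline, off-centre by about 3–4 mm at worst with 8 mm of room. The blocks are within about 1–1.5° of square with the tray.
- **Tray:** It stopped moving while the push force rose from about 4 N to 46 N. It travelled only about 48 mm from where I found it, less than the 60 mm in the task. However, the starting gap to the blower measured about 53 mm rather than 65 mm. The gap now measures about 6 mm against 5 mm expected when home, so I take it as home.
- **Push force:** The 46 N was on the shut fingertips, not on the arm or the gripper's body.
- **Start button:** It stopped about 8 mm down with 10–14 N on it. Afterwards its top was back at its original height of about 0.109 m.
- **Everything else:** The last pictures showed no other object shifted, though I compared these by eye only. The top view hid the bottle and one yellow block behind the arm, but both showed in the side view. I saw no mould knocked aside during the run.

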